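# Put the battery pack on charge and switch the supply on

## Task

Slide the white battery pack into the rails of the charger dock until it is fully home and the red catch clicks up behind it. Then flip the orange toggle on the bench supply over to the green-dot side, let go of everything, and leave the other things on the bench where they are.

Things in the scene. Friction and masses are not known exactly. Their poses are not given: they have to be found in the camera images.
- pack: Loose battery pack, about 0.42 kg. White upper block with grey band 80 x 50 x 50 mm (x, y, z; from 15 to 65 mm above its underside) to be gripped across its 50 mm width; below it a black neck 42 mm wide and a black foot flange 80 x 60 x 6 mm. Origin: centre of its underside, z up, x along its length. It is symmetric: either end may go in first.
- dock: Charger dock fixed to the bench, 220 x 100 mm, grey with black rails. Origin: centre of its underside; floor 15 mm above the bench, open from x = -110 mm. The pack's flange slides along +x between side walls 63 mm apart and under two lips (46 mm between them, underside 8.5 mm, top 12.5 mm above the floor) up to the stop face at x = +75 mm. The head block behind it is 75 mm high.
- dock_mouth (a point): Centre of the start of the rails, on the dock floor (x = -45 mm of the dock); axes as the dock. Lips and walls run from here to the stop. In front of it the walls flare out and the lips rise (to 18 mm above the floor) over the last 22 mm.
- dock_home (a point): Point on the dock floor where the pack's origin lies when it is fully home, front end against the stop; axes as the dock (x is the direction of insertion).
- catch (a joint): Red sprung catch in the dock floor, in m: 0 = up (5 mm proud of the floor), 0.007 = pressed down. The pack's flange presses it down (2.6 N at most) while passing over its ramp; about 2.5 mm before the stop it springs up behind the pack's tail. Pushing the pack past it takes up to about 12 N.
- catch_top (a point): Top edge of the red catch, 22 mm wide, on the square side that faces the pack.
- supply: Bench supply fixed to the bench, white box 170 x 220 x 60 mm. Origin: centre of its underside, z up. On its top a green dot at y = +45 mm, a red dot at y = -45 mm, the orange toggle midway. A flat dark strap handle, 36 mm wide in x, spans over the toggle along y, underside 165 mm, top 173 mm above the bench, on uprights 8 mm thick at y = +-104 mm; open on its -x and +x sides.
- toggle_pivot (a point): Foot of the toggle, on the top face of the supply, 60 mm above the bench and straight below the middle of the strap handle; axes as the supply.
- toggle_tip (a point): Free end of the orange bat toggle, 41 mm from the pivot; the bat is 7 mm thick at the foot and 12 mm near its end.
- toggle (a joint): Bat toggle angle, in rad: 0 = leaning fully (0.42 rad) to the supply's -y side (red dot, off), 0.84 = leaning fully to its +y side (green dot, on). It snaps over centre at 0.42 and will not rest between; it takes about 3 N sideways at its end.
- holder: Bystander: dark steel tool holder standing upright, 62 mm across, 100 mm high.
- collet: Bystander: small steel collet, 32 mm across, 34 mm high.
- bush: Bystander: brass bush, 38 mm across, 28 mm high.
- spanner: Bystander: steel spanner lying flat.
- driver: Bystander: screwdriver with green handle lying flat.
- oil: Bystander: yellow oil bottle, 54 mm across, 130 mm high.
Things that resemble listed ones, but are neither listed nor needed, are in the scene too. What is shaped like the pack but turquoise is not meant.

How it is judged:
On the way, in this order (a step that is already met when the one before it is completed fails the run):
1. the pack is fully home in the dock with the catch up behind it, the toggle still off (x of pack in the frame of dock_home between -0.004 and 0.004 m and y of pack in the frame of dock_home between -0.004 and 0.004 m and z of pack in the frame of dock_home below 0.004 m and value of joint catch below 0.0015 m and value of joint toggle below 0.2 rad), for 0.2 s.
2. the toggle is flipped over to the green-dot side (value of joint toggle above 0.72 rad), for 0.2 s.
At the end, for the whole second after the job is handed in: The pack lies at rest in the dock rails within 4 mm of its home point along and across the rails and in height, the catch is up (less than 1.5 mm pressed) behind it, and the toggle leans to the green-dot side (joint above 0.72 rad) (x of pack in the frame of dock_home between -0.004 and 0.004 m and y of pack in the frame of dock_home between -0.004 and 0.004 m and z of pack in the frame of dock_home below 0.004 m and value of joint catch below 0.0015 m and value of joint toggle above 0.72 rad and linear speed of pack below 0.01 m/s); the robot touches nothing.
It fails at once if a bystander is moved by more than 25 mm (distance of any of holder, collet, bush, spanner, driver, oil from where it was at the start of the episode above 0.025 m).
It also fails if it takes over 72 s, if anything falls off the work surface, if the arm or the gripper's body presses on something with over 40 N, if the wrist force passes 120 N, or if a joint passes its speed limit or range.

## Robot

A 6-joint arm with a two-finger parallel gripper is mounted at the origin on the work surface. World frame = base frame: x ahead of the robot, y to its left, z up, the work surface at z = 0. Lengths are in m, angles in rad, forces in N, time in s.
With the tool pointing down it reaches from about 0.3 to 0.75 m from the base axis. Payload 8.5 kg.
Tool frame: the origin (TCP) lies midway between the tips of the shut fingers; the grasp point (between the pads) lies behind it (pinch_z is the z of the grasp point in the tool frame, in m); z points along the fingers, x is the direction in which the jaws open and shut, and the axes are right-handed (so a half turn about z gives the same grasp; the last joint's range is limited). The gripper opens to 88 mm and grips with 3 to 60 N. Pads are 18 mm wide; open, the fingers measure 123 mm over their backs; the gripper's body (75 mm by 187 mm) begins 45 mm behind the grasp point.
Start: joints at [-0.215, 0.381, 1.297, -0, 1.464, -0.215], TCP at [0.55, 0, 0.239] pointing down, gripper open.
Joint ranges: [-3.11, 3.11], [-0.89, 2.33], [0.22, 2.48], [-1.42, 4.56], [0.17, 2.85], [-2.88, 2.88]. Speed limits (rad/s): [2.39, 2.39, 3.14, 3.14, 3.14, 3.14].

## Interface

Orientations are given as a unit quaternion [x, y, z, w].
In Python, from rig import * gives the robot as it stands.
- The arm moves only by the shell command python3 -m inch 'ROWS' [FORCE]. ROWS is JSON, a list of rows, each a list of 3 entries, a list of its own where there are three numbers: the shift along the world's x, y, z in m, then the turn about the world's z in degrees, then the finger opening in m, from 0 to 0.0881. A call has 1 to 8 rows; each row shifts and turns the pose as measured when the row begins; what a row does not reach is not made up. A row lasts 1/12 s, in which the tool goes at most 41.7 mm and 7.16 degrees, less where a joint would pass 70% of its speed; a pose out of reach is approached as far as the arm can. A call is refused whole if a number of a shift passes 0.0417 or a number of a turn 7.16, either way. A call with a gripper value outside its range is refused whole. The fingers move at their own pace and stop on an object; FORCE is the grip in N (left out, the last holds). Time passes only in rows, so rows that do not move let the fingers close. It gives the time, the measured TCP pose, the force and the opening at its end, in the units of the state.
- get_obs(): the state, without advancing time (a new reading comes with each control period).
- camera(name): name is "scene" or "side" or "wrist"; returns the picture (420x560x3 uint8, red, green, blue); there is no depth.
- get_calibration(name): a dict with "camera_matrix" (3x3 intrinsics, pixels), "position" and "orientation" of the camera in the world; the wrist camera has in their place "tool_from_camera" (4x4, takes a point from camera to tool coordinates, whose origin is the TCP and whose axes are the tool frame's). Camera axes: x right, y up, looking along -z (the intrinsics and any distortion apply to the point x, -y, -z); pixel columns grow to the right and rows downward; lengths in m; the calibration is good to about 2 mm. A picture is of the moment at which its call begins: read the wrist's pose just before it. get_calibration takes no time and is no camera call.
- sign_off(): hands the job in, once; it reports no verdict.
The state is a dict: "t": time; "joint_positions": joint angles; "dq": joint speeds; "joint_torque": joint torques, N m; "ee_pos": TCP position; "eef_rot": TCP orientation; "ft_force": force on the tool from outside, world axes, zero at the start; "wrist_torque": the same for the moment, N m; "finger_gap": finger opening in m.
Only numpy, scipy, OpenCV 4.12 (cv2) and the standard library are available. Lean on these libraries where they do the work, as an engineer would, in place of code of your own. Each camera call takes 0.05 s, during which the arm holds its last target.

## Working session

There is one attempt and no reset: what is moved stays moved. The work goes in short steps, Python scripts to look and compute and a shell command to move; the robot and the scene stay as the last step left them, time stands still between calls to the robot, and variables do not carry over. Pictures are saved under pics/ and viewed, and the job is handed in when it is done.

```bash
mkdir -p pics; ls
python3 - <<'E'
from rig import *
import cv2, numpy as np
np.set_printoptions(precision=4,suppress=True)
o=get_obs()
print({k:np.round(v,4) for k,v in o.items()})
for n in ("scene","side","wrist"):
    print(n,get_calibration(n))
    cv2.imwrite(f"pics/{n}0.png",camera(n)[:,:,::-1])
E
```

```text
pics
{'t': np.float64(0.0), 'joint_positions': array([-0.2153,  0.3812,  1.2983, -0.    ,  1.4636, -0.2153]), 'dq': array([ 0.0007,  0.0001,  0.0003,  0.0012, -0.0014, -0.0008]), 'joint_torque': array([ -0.0006, -43.7937, -22.4552,   0.0713,   0.0353,  -0.0001]), 'ee_pos': array([0.5497, 0.0001, 0.2381]), 'eef_rot': array([ 1.    , -0.    , -0.0007, -0.0002]), 'ft_force': array([-0.2343, -0.2679,  0.2856]), 'wrist_torque': array([ 0.013 , -0.0164,  0.0008]), 'finger_gap': np.float64(0.0881)}
scene {'camera_matrix': array([[492.3369,   0.    , 277.6888],
       [  0.    , 492.3369, 213.7143],
       [  0.    ,   0.    ,   1.    ]]), 'position': array([1.4211, 0.1795, 1.2259]), 'orientation': array([0.2027, 0.2463, 0.7368, 0.5961])}
side {'camera_matrix': array([[417.7499,   0.    , 272.0916],
       [  0.    , 417.7499, 213.9139],
       [  0.    ,   0.    ,   1.    ]]), 'position': array([0.398 , 0.8592, 0.7913]), 'orientation': array([-0.0379,  0.4257,  0.8984, -0.1008])}
wrist {'camera_matrix': array([[334.097 ,   0.    , 282.0721],
       [  0.    , 334.097 , 208.9277],
       [  0.    ,   0.    ,   1.    ]]), 'tool_from_camera': array([[ 1.    ,  0.0005, -0.0003,  0.0006],
       [ 0.0004, -0.961 , -0.2764, -0.0715],
       [-0.0005,  0.2764, -0.961 , -0.1458],
       [ 0.    ,  0.    ,  0.    ,  1.    ]])}
```

View pics/scene0.png

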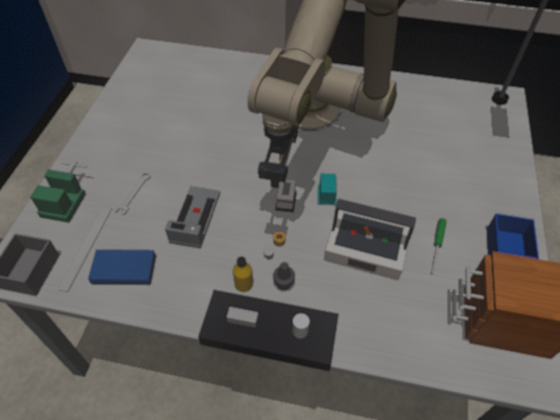

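View pics/side0.png

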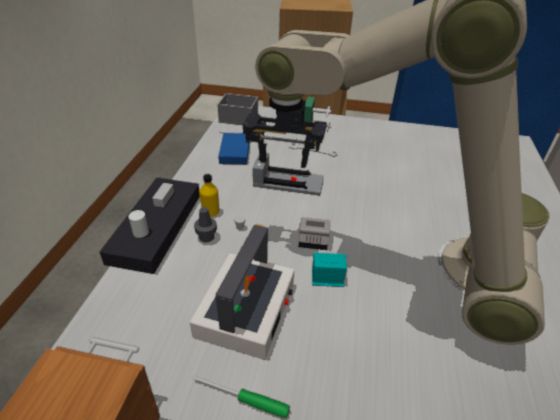

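View pics/wrist0.png

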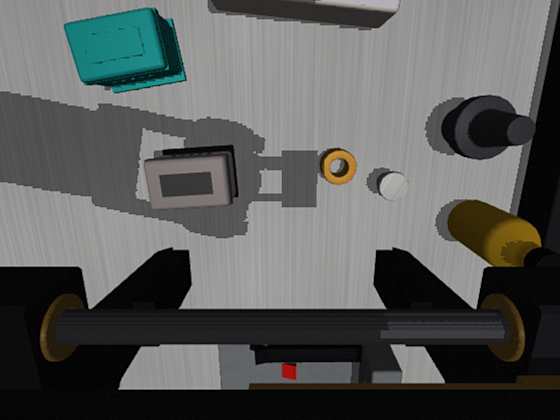

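The scene view shows the pack at about (287,195), the dock at (195,215) with its red catch at (197,210), and the supply at (370,235). In the wrist view the pack top is at about (190,180) and the dock is at the bottom edge. The turquoise decoy is at (120,45).

```bash
cat > h.py <<'E'
from rig import *
import cv2, numpy as np
from scipy.spatial.transform import Rotation as R
np.set_printoptions(precision=4,suppress=True)
def cam(name,obs=None):
    c=get_calibration(name);K=np.array(c["camera_matrix"])
    if name=="wrist":
        o=obs or get_obs(); T=np.eye(4);T[:3,:3]=R.from_quat(o["eef_rot"]).as_matrix();T[:3,3]=o["ee_pos"]
        T=T@np.array(c["tool_from_camera"]); return K,T[:3,:3],T[:3,3]
    return K,R.from_quat(c["orientation"]).as_matrix(),np.array(c["position"])
def ray(C,uv):
    K,Rm,p=C; uv=np.atleast_2d(uv).astype(float)
    d=np.c_[(uv[:,0]-K[0,2])/K[0,0],-(uv[:,1]-K[1,2])/K[1,1],-np.ones(len(uv))]
    return p,d@Rm.T
def onz(C,uv,z):
    p,d=ray(C,uv); return p+d*((z-p[2])/d[:,2])[:,None]
def proj(C,X):
    K,Rm,p=C; q=(np.atleast_2d(X)-p)@Rm; return np.c_[K[0,2]+K[0,0]*q[:,0]/-q[:,2],K[1,2]-K[1,1]*q[:,1]/-q[:,2]]
def tri(C1,u1,C2,u2):
    A=[];b=[]
    for C,u in((C1,u1),(C2,u2)):
        p,d=ray(C,u);d=d[0]/np.linalg.norm(d[0]);M=np.eye(3)-np.outer(d,d);A.append(M);b.append(M@p)
    X=np.linalg.lstsq(np.vstack(A),np.hstack(b),rcond=None)[0]
    return X
def shot(name,fn,crop=None,s=1):
    C=cam(name); im=camera(name)[:,:,::-1].copy(); cv2.imwrite(f"pics/{fn}_full.png",im)
    np.savez(f"pics/{fn}.npz",K=C[0],R=C[1],p=C[2])
    if crop: x0,y0,x1,y1=crop; im=im[y0:y1,x0:x1]
    cv2.imwrite(f"pics/{fn}.png",cv2.resize(im,None,fx=s,fy=s,interpolation=cv2.INTER_CUBIC))
    return C,im
E
python3 - <<'E'
from h import *
w=cv2.imread("pics/wrist0.png"); C=cam("wrist")
for z in (0.065,): print(onz(C,[[190,180],[187,184],[146,158],[227,151],[231,205],[151,210]],z))
print("red catch",onz(C,[[289,371]],0.02))
for n,u in (("scene",[197,210]),("side",[293,179])): print(n,onz(cam(n),u,0.02))
print("tip",tri(cam("scene"),[366,230],cam("side"),[251,280]))
print("tilt", onz(cam("scene"),[[353,232],[385,240]],0.06),onz(cam("side"),[[238,309]],0.06))
def cr(n,x0,y0,x1,y1,s,f):
    im=cv2.imread(f"pics/{n}0.png")[y0:y1,x0:x1]; cv2.imwrite(f"pics/{f}.png",cv2.resize(im,None,fx=s,fy=s,interpolation=cv2.INTER_CUBIC))
cr("scene",310,180,430,290,5,"c1"); cr("side",180,210,320,360,4,"c2"); cr("scene",150,170,320,300,4,"c3")
E
```

```text
[[ 0.461   0.0091  0.065 ]
 [ 0.4578  0.0051  0.065 ]
 [ 0.4208  0.0303  0.065 ]
 [ 0.4982  0.0369  0.065 ]
 [ 0.4997 -0.0161  0.065 ]
 [ 0.4199 -0.0212  0.065 ]]
red catch [[ 0.5593 -0.2553  0.02  ]]
scene [[ 0.5627 -0.2509  0.02  ]]
side [[ 0.5572 -0.2513  0.02  ]]
tip [0.5692 0.2592 0.0831]
tilt [[0.573  0.2287 0.06  ]
 [0.5815 0.3215 0.06  ]] [[0.5779 0.3194 0.06  ]]
```

View pics/c1.png

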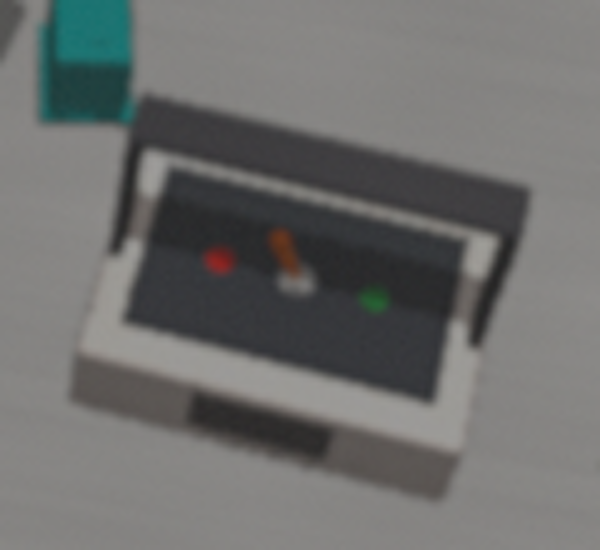

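View pics/c2.png

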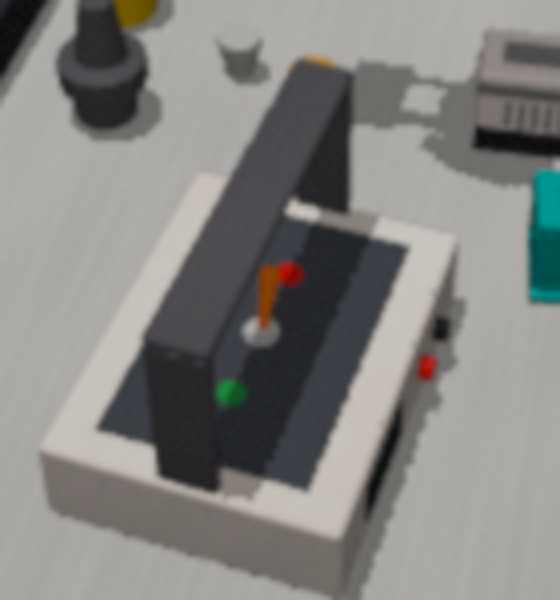

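View pics/c3.png

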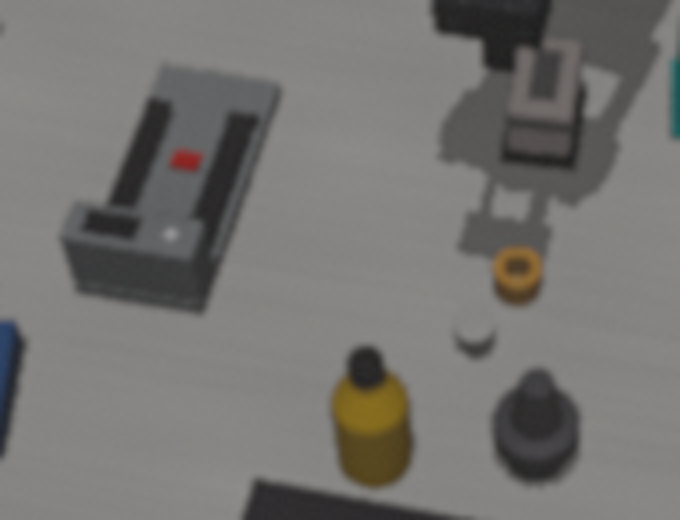

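```bash
python3 -m inch '[[[-0.0125,-0.021,0.005],-7.15,0.088],[[-0.0125,-0.021,0.005],-7.15,0.088],[[-0.0125,-0.021,0.005],-7.15,0.088],[[-0.0125,-0.021,0.005],-7.15,0.088],[[-0.0125,-0.021,0.005],-7.15,0.088],[[-0.0125,-0.021,0.005],-7.15,0.088],[[-0.0125,-0.021,0.005],-7.15,0.088],[[-0.0125,-0.021,0.005],-7.15,0.088]]'
python3 -m inch '[[[-0.0125,-0.021,0],-7.15,0.088],[[-0.0125,-0.021,0],-7.15,0.088],[[-0.0125,-0.021,0],-7.15,0.088],[[-0.0125,-0.021,0],-7.15,0.088],[[0,0,0],0,0.088],[[0,0,0],0,0.088]]'
python3 - <<'E'
from h import *
shot("wrist","w1",None,1.4); o=get_obs(); print(o["ee_pos"],R.from_quat(o["eef_rot"]).as_euler("xyz",degrees=True))
E
```

```text
t: 0.82
ee_pos: [0.4451, -0.17, 0.2764]
eef_rot: [0.877, -0.48, -0.003, -0.002]
ft_force: [0.2, 1.3, 0.7]
finger_gap: 0.0876
t: 1.32
ee_pos: [0.39, -0.2608, 0.2767]
eef_rot: [0.727, -0.686, -0.003, -0.003]
ft_force: [-0.3, 0.2, 0.5]
finger_gap: 0.0877
[ 0.3901 -0.2606  0.2767] [179.996    0.4073 -86.606 ]
```

View pics/w1.png

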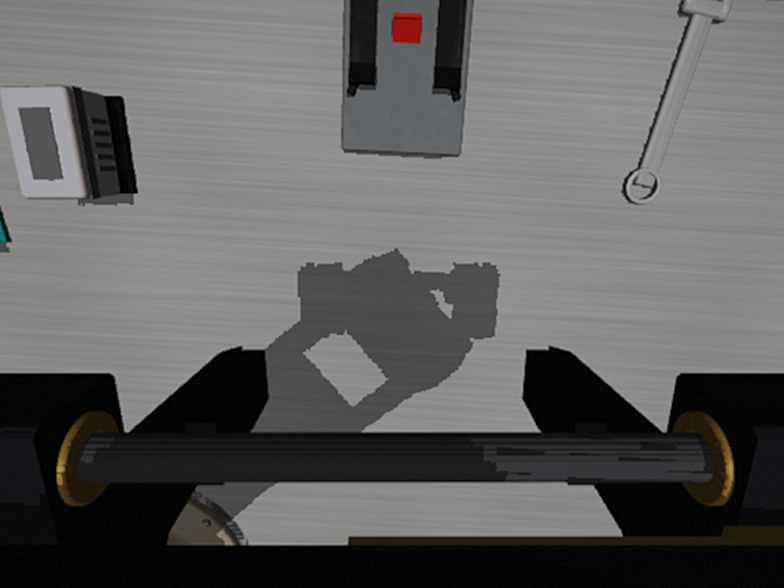

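The dock's mouth end is at about (403,150) and its catch at (407,27) in this 1.4x view. The pack is at the left, (45,140). I'll move forward to see the whole dock.

```bash
python3 -m inch '[[[0.025,0.002,0],0,0.088],[[0.025,0.002,0],0,0.088],[[0.025,0.002,0],0,0.088],[[0.02,0.002,0],0,0.088],[[0,0,0],0,0.088],[[0,0,0],0,0.088]]'
python3 - <<'E'
from h import *
shot("wrist","w2",None,1.4); o=get_obs(); print(o["ee_pos"],R.from_quat(o["eef_rot"]).as_euler("xyz",degrees=True))
im=cv2.imread("pics/w2_full.png"); cv2.imwrite("pics/w2z.png",cv2.resize(im[0:250,210:370],None,fx=3,fy=2.4*1.25,interpolation=cv2.INTER_CUBIC)[:600])
E
```

```text
t: 1.87
ee_pos: [0.4912, -0.2458, 0.2761]
eef_rot: [0.733, -0.68, -0.004, -0.003]
ft_force: [-0.3, -0.0, -1.0]
finger_gap: 0.0882
[ 0.491  -0.2457  0.2761] [179.9596   0.521  -85.6652]
```

View pics/w2.png

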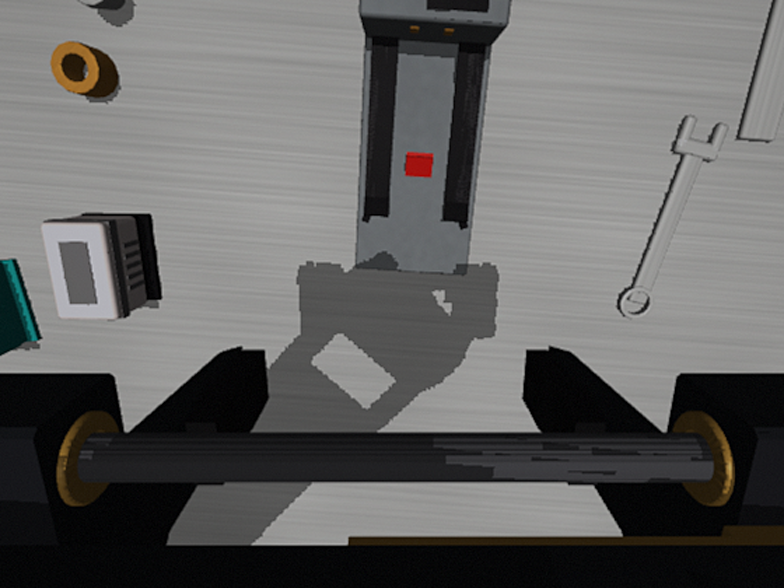

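View pics/w2z.png

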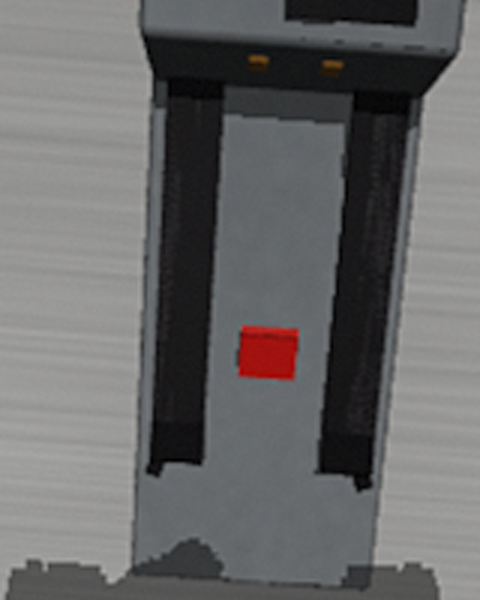

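Run:
```python
from h import *
d=np.load("pics/w2.npz");C=(d["K"],d["R"],d["p"])
f=lambda L:np.array(L,float)/3+[210,0]
print("cam",d["p"])
def yaw(a,b): v=b-a; return np.degrees(np.arctan2(v[1],v[0]))
L=onz(C,f([[207,420],[222,120]]),.0275);Rr=onz(C,f([[325,420],[352,100]]),.0275)
print(L,yaw(*L),"\n",Rr,yaw(*Rr))
# centreline interpolated at x=.56,.60
for x in(.53,.56,.6,.64):
    y=[np.interp(x,P[:,0],P[:,1]) if 0 else P[0,1]+(P[1,1]-P[0,1])*(x-P[0,0])/(P[1,0]-P[0,0]) for P in(L,Rr)]; print(x,y,np.mean(y),y[0]-y[1])
Fl=onz(C,f([[133,575],[368,588]]),.015); print("front corners",Fl,Fl.mean(0), yaw(Fl[1],Fl[0])-90)
O=onz(C,f([[133,575],[150,110]]),.015); print("outer left",O,yaw(*O))
im=cv2.imread("pics/w2_full.png");m=cv2.inRange(im,(0,0,120),(60,60,255));c=cv2.moments(m,True);u=[c['m10']/c['m00'],c['m01']/c['m00']];print("catch",u,onz(C,u,.02))
# pack top
P=np.array([[42,222],[105,223],[118,318],[58,318]])/1.4
Q=onz(C,P,.065);print(Q,Q.mean(0))
d0=np.array([[0.5593,-.2553],[.5627,-.2509],[.5572,-.2513]])
for nm,uv,z in(("decoy w0",None,0),):pass
```

```text
cam [ 0.5627 -0.241   0.4218]
[[ 0.5322 -0.2366  0.0275]
 [ 0.6377 -0.2342  0.0275]] 1.2776755309566716 
 [[ 0.5357 -0.282   0.0275]
 [ 0.6475 -0.2798  0.0275]] 1.1374937724058125
0.53 [np.float64(-0.23664004523154583), np.float64(-0.28213712746301206)] -0.25938858634727896 0.04549708223146623
0.56 [np.float64(-0.23597094497549262), np.float64(-0.28154145885512105)] -0.25875620191530685 0.04557051387962843
0.6 [np.float64(-0.23507881130075503), np.float64(-0.28074723404459967)] -0.25791302267267735 0.04566842274384464
0.64 [np.float64(-0.23418667762601741), np.float64(-0.2799530092340783)] -0.25706984343004785 0.04576633160806087
front corners [[ 0.4657 -0.2104  0.015 ]
 [ 0.4677 -0.3085  0.015 ]] [ 0.4667 -0.2594  0.015 ] 1.194974120880147
outer left [[ 0.4657 -0.2104  0.015 ]
 [ 0.6414 -0.2073  0.015 ]] 0.9827717259018577
catch [298.8333333333333, 117.11764705882354] [[ 0.5594 -0.2575  0.02  ]]
[[ 0.4953  0.0276  0.065 ]
 [ 0.4982 -0.0206  0.065 ]
 [ 0.4214 -0.0238  0.065 ]
 [ 0.4176  0.025   0.065 ]] [0.4581 0.002  0.065 ]
```

```bash
python3 -m inch '[[[-0.013,0.036,-0.008],0,0.088],[[-0.013,0.036,-0.008],0,0.088],[[-0.013,0.036,-0.008],0,0.088],[[-0.013,0.036,-0.008],0,0.088],[[-0.013,0.036,-0.008],0,0.088],[[-0.013,0.036,-0.008],0,0.088],[[-0.012,0.035,-0.008],0,0.088],[[0,0,0],0,0.088]]'
python3 -m inch '[[[0,0,0],0,0.088],[[0,0,0],0,0.088]]'
python3 - <<'E'
from h import *
shot("wrist","w3",None,1.4); o=get_obs(); print(o["ee_pos"],R.from_quat(o["eef_rot"]).as_euler("xyz",degrees=True))
E
```

```text
t: 2.58
ee_pos: [0.3879, 0.0143, 0.2171]
eef_rot: [0.733, -0.68, -0.003, -0.002]
ft_force: [-1.0, -1.3, -0.6]
finger_gap: 0.088
t: 2.75
ee_pos: [0.3861, 0.0154, 0.2176]
eef_rot: [0.735, -0.678, -0.003, -0.002]
ft_force: [1.1, 0.1, 0.2]
finger_gap: 0.0882
[0.3865 0.015  0.2177] [-179.9873    0.4192  -85.4386]
```

View pics/w3.png

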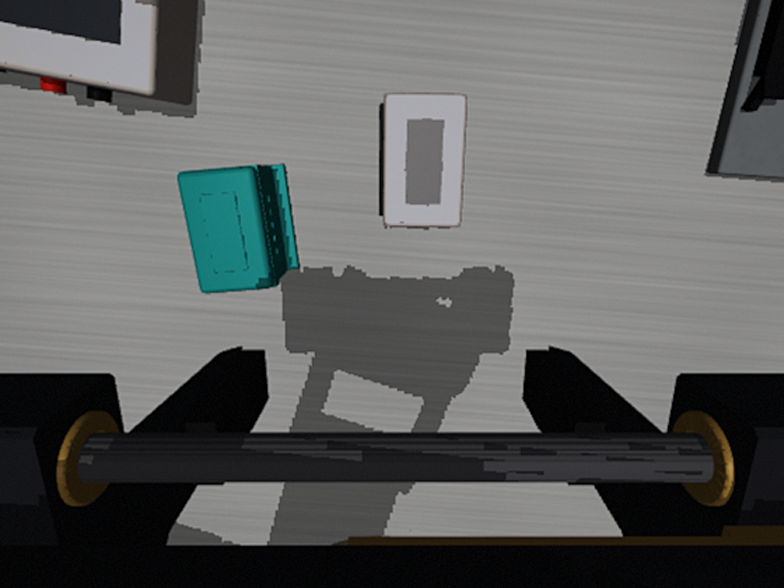

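The pack top lies at (424,160) in the 1.4x view, clear of the decoy at (230,230).

Run:
```python
from h import *
d=np.load("pics/w3.npz");C=(d["K"],d["R"],d["p"])
im=cv2.imread("pics/w3_full.png");hsv=cv2.cvtColor(im,cv2.COLOR_BGR2HSV)
def rect(m,z,name):
    cs,_=cv2.findContours(m,cv2.RETR_EXTERNAL,cv2.CHAIN_APPROX_NONE);c=max(cs,key=cv2.contourArea)[:,0]
    P=onz(C,c,z)[:,:2]; r=cv2.minAreaRect((P*1000).astype(np.float32)); print(name,r,cv2.contourArea(c))
box=np.zeros(im.shape[:2],np.uint8);box[60:170,265:340]=255
g=im.min(axis=2); print(im[115,280],im[115,350],im[115,300])
m=((g>185).astype(np.uint8)*255)&box
rect(m,.065,"pack")
m=cv2.inRange(hsv,(80,80,120),(100,255,255));cv2.imwrite("pics/m.png",m);rect(m,.065,"decoy top+flange")
```

```text
[178 172 172] [142 143 144] [111 110 111]Traceback (most recent call last):
  File "<stdin>", line 10, in <module>
  File "<stdin>", line 5, in rect
ValueError: max() iterable argument is empty
```

Run:
```python
from h import *
d=np.load("pics/w3.npz");C=(d["K"],d["R"],d["p"])
im=cv2.imread("pics/w3_full.png")
def rect(m,z,name):
    cs,_=cv2.findContours(m,cv2.RETR_EXTERNAL,cv2.CHAIN_APPROX_NONE);c=max(cs,key=cv2.contourArea)[:,0]
    P=onz(C,c,z)[:,:2]; r=cv2.minAreaRect((P*1000).astype(np.float32)); print(name,r,c.min(0),c.max(0))
box=np.zeros(im.shape[:2],np.uint8);box[60:170,265:340]=255
m=((im.min(axis=2)>160).astype(np.uint8)*255)&box
rect(m,.065,"pack")
print(onz(C,np.array([[178,172],[252,165],[270,288],[203,292],[284,165],[299,265]])/1.4,.065))
print("dots/tip", onz(C,[[0,0]],.06))
```

```text
pack ((457.0997314453125, 5.213642120361328), (75.7878189086914, 46.28800582885742), 3.670104503631592) [275  68] [331 159]
[[0.4386 0.156  0.065 ]
 [0.4465 0.1102 0.065 ]
 [0.3685 0.0986 0.065 ]
 [0.3621 0.1431 0.065 ]
 [0.4481 0.0905 0.065 ]
 [0.3857 0.0798 0.065 ]]
dots/tip [[0.5266 0.256  0.06  ]]
```

```bash
python3 -m inch '[[[0.02,-0.003,-0.02],-0.4,0.072],[[0.02,-0.003,-0.02],-0.4,0.072],[[0.015,-0.002,-0.02],0,0.072],[[0.01,-0.001,-0.015],0,0.072],[[0,0,-0.01],0,0.072],[[0,0,0],0,0.072],[[0,0,0],0,0.072]]'; python3 -c "
from h import *
o=get_obs(); print(o['ee_pos'],R.from_quat(o['eef_rot']).as_euler('xyz',degrees=True))"
```

```text
t: 3.38
ee_pos: [0.4588, -0.0037, 0.1308]
eef_rot: [0.726, -0.688, 0.002, -0.004]
ft_force: [-0.9, -0.8, -0.2]
finger_gap: 0.0719
[ 0.4588 -0.0037  0.1308] [-179.5138    0.1825  -86.9039]
```

```bash
python3 -m inch '[[[-0.001,0.006,-0.01],0.5,0.072],[[0,0.002,-0.015],0,0.072],[[0,0,0],0,0.072],[[0,0,0],0,0.072]]'
python3 - <<'E'
from h import *
shot("wrist","w4",None,1.4); o=get_obs(); print(o["ee_pos"],R.from_quat(o["eef_rot"]).as_euler("xyz",degrees=True))
E
```

```text
t: 3.72
ee_pos: [0.4597, 0.0013, 0.1085]
eef_rot: [0.728, -0.686, 0.004, -0.005]
ft_force: [0.1, -0.0, 0.2]
finger_gap: 0.0719
[0.4597 0.0013 0.1085] [-179.1924    0.0582  -86.6106]
```

View pics/w4.png

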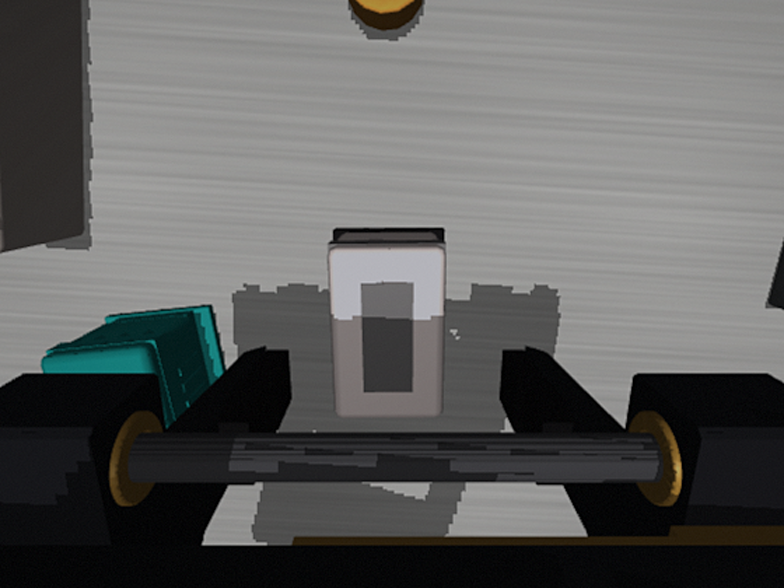

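```bash
python3 -m inch '[[[-0.001,0.003,-0.015],0.3,0.072],[[0,0,-0.018],0,0.072],[[0,0,-0.015],0,0.072],[[0,0,-0.01],0,0.072],[[0,0,0],0,0.072],[[0,0,0],0,0.072]]'; python3 -c "
from h import *
o=get_obs(); print(o['ee_pos'],R.from_quat(o['eef_rot']).as_euler('xyz',degrees=True))"
```

```text
t: 4.27
ee_pos: [0.4623, 0.0019, 0.0553]
eef_rot: [0.729, -0.684, 0.01, -0.008]
ft_force: [0.4, -0.0, -0.5]
finger_gap: 0.0717
[0.4623 0.0019 0.0553] [-178.4905   -0.1848  -86.3928]
```

```bash
python3 -m inch '[[[-0.001,0.001,-0.01],0,0.072],[[0,0,-0.006],0,0.072],[[0,0,0],0,0.072],[[0,0,0],0,0.06],[[0,0,0],0,0.04],[[0,0,0],0,0.04],[[0,0,0],0,0.04],[[0,0,0],0,0.04]]' 30
python3 - <<'E'
from h import *
o=get_obs(); print(o['ee_pos'],R.from_quat(o['eef_rot']).as_euler('xyz',degrees=True),o["ft_force"],o["finger_gap"])
E
```

```text
t: 4.93
ee_pos: [0.4639, 0.002, 0.0441]
eef_rot: [0.729, -0.685, 0.014, -0.011]
ft_force: [-0.3, -0.2, -6.2]
finger_gap: 0.0499
[0.4639 0.002  0.0441] [-178.04     -0.314   -86.4234] [-0.2591 -0.2104 -6.1967] 0.049945423583319444
```

```bash
python3 -m inch '[[[0,0,0.02],0,0.04],[[0,0,0.025],0,0.04],[[0,0,0.025],0,0.04],[[0,-0.02,0.01],0,0.04],[[0,-0.03,0],-0.5,0.04],[[0,-0.03,0],-0.5,0.04],[[0,-0.03,0],-0.5,0.04],[[0,-0.03,0],-0.5,0.04]]'; python3 -m inch '[[[0,-0.03,0],0,0.04],[[0,-0.03,0],0,0.04],[[0,-0.03,0],0,0.04],[[0,-0.015,0],0,0.04],[[0,0,0],0,0.04],[[0,0,0],0,0.04]]'
python3 - <<'E'
from h import *
shot("wrist","w5",None,1.4)
o=get_obs(); print(o['ee_pos'],R.from_quat(o['eef_rot']).as_euler('xyz',degrees=True),o["ft_force"],o["finger_gap"])
E
```

```text
t: 5.6
ee_pos: [0.4589, -0.1373, 0.1256]
eef_rot: [0.72, -0.694, 0.009, -0.008]
ft_force: [1.5, 0.4, -5.7]
finger_gap: 0.05
t: 6.1
ee_pos: [0.4553, -0.2522, 0.1226]
eef_rot: [0.717, -0.697, 0.006, -0.007]
ft_force: [-0.6, 1.0, -6.4]
finger_gap: 0.0494
[ 0.4553 -0.2519  0.1226] [-178.993     0.0684  -88.3036] [-0.3409 -0.7281 -5.1714] 0.04939513552771114
```

View pics/w5.png

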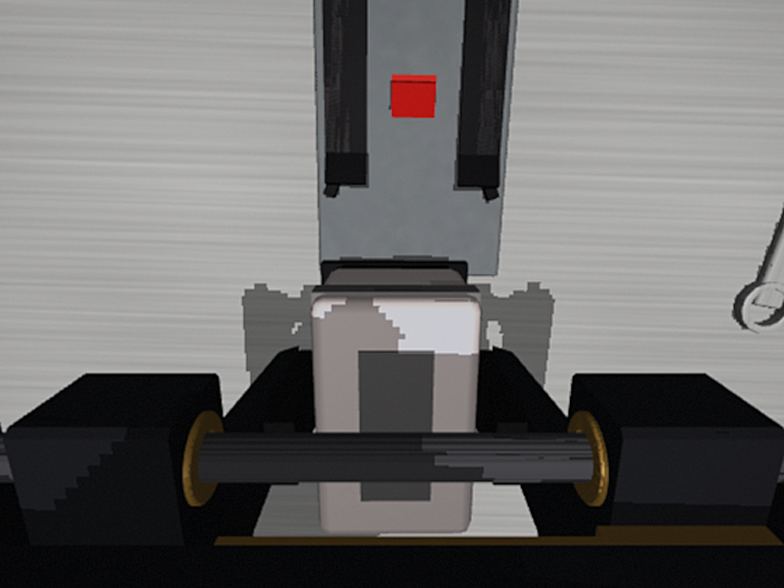

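Run:
```python
from h import *
d=np.load("pics/w5.npz");C=(d["K"],d["R"],d["p"])
im=cv2.imread("pics/w5_full.png")
cv2.imwrite("pics/w5z.png",cv2.resize(im[0:230,210:370],None,fx=4.5,fy=2.6,interpolation=cv2.INTER_CUBIC))
m=cv2.inRange(im,(0,0,120),(60,60,255));c=cv2.moments(m,True);u=[c['m10']/c['m00'],c['m01']/c['m00']];print("catch",u,onz(C,u,.02), d["p"])
```

```text
catch [294.73927392739273, 68.64356435643565] [[ 0.5587 -0.2575  0.02  ]] [ 0.5242 -0.2498  0.2697]
```

View pics/w5z.png

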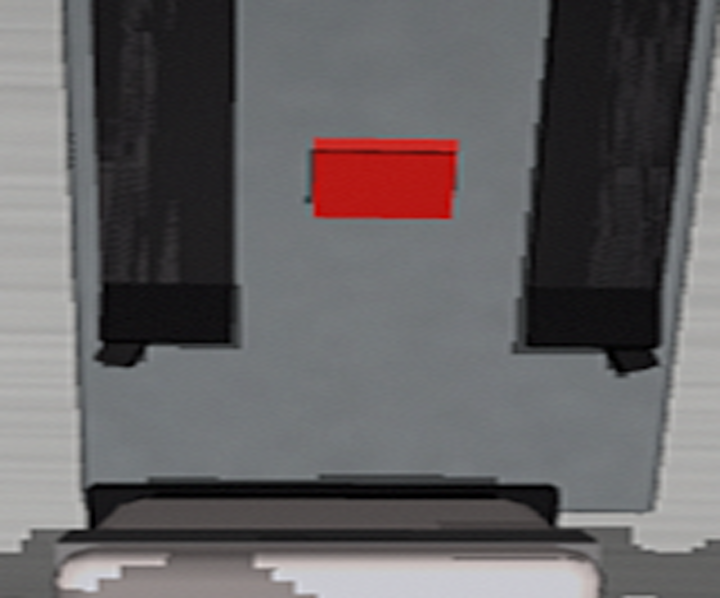

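Run:
```python
from h import *
d=np.load("pics/w5.npz");C=(d["K"],d["R"],d["p"])
f=lambda L:np.array(L,float)/[4.5,2.6]+[210,0]
A=onz(C,f([[237,285],[238,5],[528,285],[550,5]]),.0275);print(A);
print("centre",(A[0]+A[2])/2,(A[1]+A[3])/2)
v=(A[1]+A[3]-A[0]-A[2]);print("yaw",np.degrees(np.arctan2(v[1],v[0])))
F=onz(C,f([[90,487],[557,487]]),.0846);print("flange",F,F.mean(0),"yaw",np.degrees(np.arctan2(F[0,1]-F[1,1],F[0,0]-F[1,0]))-90)
B=onz(C,f([[312,215],[452,217]]),.015);print("catch front",B,B.mean(0))
M=onz(C,f([[235,347],[513,350]]),.033);print("lip start",M)
```

```text
[[ 0.5305 -0.236   0.0275]
 [ 0.597  -0.2352  0.0275]
 [ 0.5318 -0.2809  0.0275]
 [ 0.5983 -0.2798  0.0275]]
centre [ 0.5311 -0.2584  0.0275] [ 0.5976 -0.2575  0.0275]
yaw 0.7885010606689283
flange [[ 0.4865 -0.2214  0.0846]
 [ 0.4882 -0.2799  0.0846]] [ 0.4873 -0.2506  0.0846] yaw 1.639729841982529
catch front [[ 0.5497 -0.247   0.015 ]
 [ 0.5498 -0.2693  0.015 ]] [ 0.5497 -0.2581  0.015 ]
lip start [[ 0.5145 -0.2362  0.033 ]
 [ 0.515  -0.2789  0.033 ]]
```

```bash
python3 -m inch '[[[0.006,-0.003,-0.01],-0.6,0.04],[[0.006,-0.002,-0.012],0,0.04],[[0.004,-0.002,-0.01],0,0.04],[[0,0,-0.006],0,0.04],[[0,0,0],0,0.04],[[0,0,0],0,0.04]]'
python3 - <<'E'
from h import *
shot("wrist","w6",(190,0,390,300),2)
o=get_obs(); print(o['ee_pos'],R.from_quat(o['eef_rot']).as_euler('xyz',degrees=True),o["ft_force"],o["finger_gap"])
E
```

```text
t: 6.65
ee_pos: [0.473, -0.2545, 0.0788]
eef_rot: [0.715, -0.699, 0.003, -0.007]
ft_force: [0.1, 0.7, -5.5]
finger_gap: 0.0501
[ 0.4728 -0.2544  0.0788] [-179.1933    0.2912  -88.6818] [-0.8567  1.3542 -5.8084] 0.04955101485224178
```

View pics/w6.png

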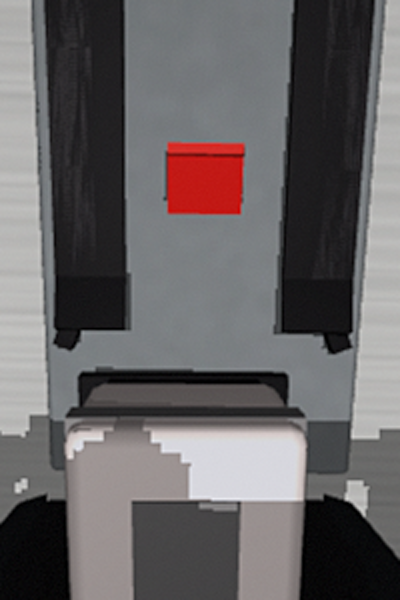

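```bash
python3 -m inch '[[[0,-0.003,-0.005],-0.2,0.04],[[0,-0.0015,-0.005],0,0.04],[[0,0,-0.003],0,0.04],[[0,0,0],0,0.04],[[0,0,0],0,0.04]]'
python3 - <<'E'
from h import *
shot("wrist","w7",(190,0,390,300),2)
o=get_obs(); print(o['ee_pos'],R.from_quat(o['eef_rot']).as_euler('xyz',degrees=True),o["ft_force"],o["finger_gap"])
E
```

```text
t: 7.12
ee_pos: [0.473, -0.2596, 0.0655]
eef_rot: [0.714, -0.7, 0.004, -0.007]
ft_force: [0.0, -0.8, -4.9]
finger_gap: 0.0498
[ 0.4729 -0.2595  0.0655] [-179.1158    0.2147  -88.9035] [-0.6908 -0.4415 -6.5896] 0.04933270515696131
```

View pics/w7.png

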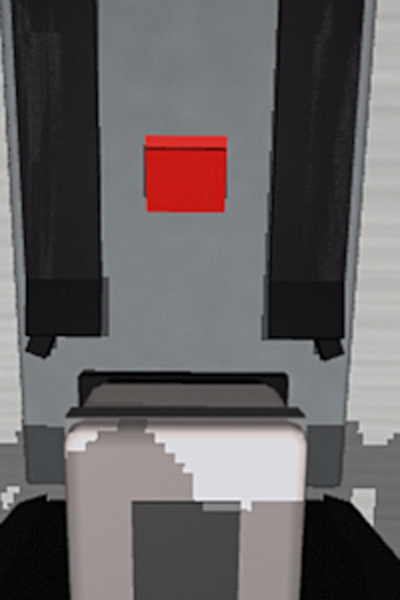

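```bash
python3 -m inch '[[[0.002,0,-0.003],0,0.04],[[0.004,0,-0.0015],0,0.04],[[0.004,0,0],0,0.04],[[0.004,0,0],0,0.04],[[0,0,0],0,0.04],[[0,0,0],0,0.04]]'
python3 - <<'E'
from h import *
o=get_obs(); print(o['ee_pos'],R.from_quat(o['eef_rot']).as_euler('xyz',degrees=True),o["ft_force"],o["finger_gap"])
E
```

```text
t: 7.67
ee_pos: [0.489, -0.2598, 0.0612]
eef_rot: [0.714, -0.7, 0.005, -0.007]
ft_force: [-0.7, -0.0, -4.6]
finger_gap: 0.0502
[ 0.489  -0.2598  0.0612] [-179.0421    0.1514  -88.902 ] [-0.7436 -0.025  -4.598 ] 0.050178613501624864
```

```bash
python3 -m inch '[[[0.004,0.0002,-0.001],0,0.04],[[0.005,0,-0.0005],0,0.04],[[0.005,0,0],0,0.04],[[0.005,0,0],0,0.04],[[0,0,0],0,0.04],[[0,0,0],0,0.04]]'
python3 - <<'E'
from h import *
o=get_obs(); print(o['ee_pos'],R.from_quat(o['eef_rot']).as_euler('xyz',degrees=True),o["ft_force"],o["finger_gap"])
shot("wrist","w8",(190,0,390,300),2)
E
```

```text
t: 8.17
ee_pos: [0.5104, -0.2598, 0.0605]
eef_rot: [0.714, -0.7, 0.006, -0.007]
ft_force: [-0.9, -0.4, -3.6]
finger_gap: 0.05
[ 0.5104 -0.2598  0.0605] [-178.9952    0.074   -88.8847] [-0.8942 -0.3737 -3.6202] 0.049973320302116896
```

View pics/w8.png

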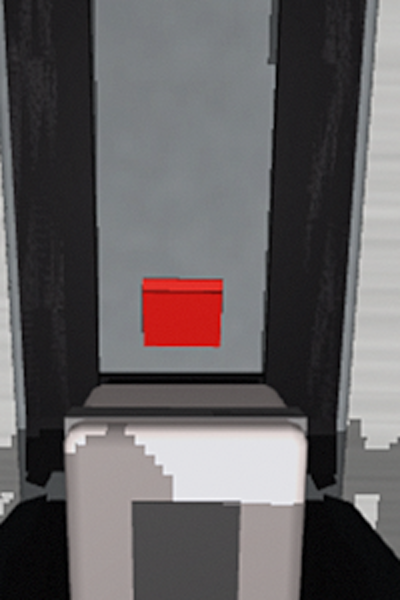

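```bash
python3 -m inch '[[[0.006,0.001,-0.0005],0,0.04],[[0.007,0.0002,-0.0003],0,0.04],[[0.007,0.0002,0],0,0.04],[[0.007,0.0002,0],0,0.04],[[0,0,0],0,0.04],[[0,0,0],0,0.04]]'
python3 - <<'E'
from h import *
o=get_obs(); print(o['ee_pos'],R.from_quat(o['eef_rot']).as_euler('xyz',degrees=True),o["ft_force"],o["finger_gap"])
shot("wrist","w9",(190,0,390,300),2)
E
```

```text
t: 8.72
ee_pos: [0.54, -0.2582, 0.0599]
eef_rot: [0.714, -0.7, 0.006, -0.006]
ft_force: [-2.1, -0.3, -2.2]
finger_gap: 0.0498
[ 0.54   -0.2582  0.0599] [-179.0316    0.0564  -88.8886] [-2.077  -0.2552 -2.2151] 0.04976016861183992
```

View pics/w9.png

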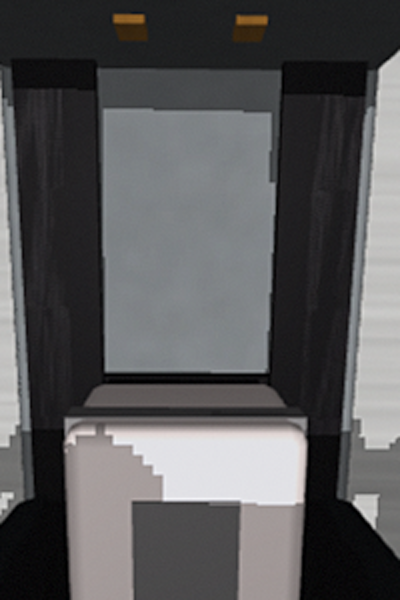

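```bash
python3 -m inch '[[[0.007,0.0001,0],0,0.04],[[0.008,0.0001,0],0,0.04],[[0.008,0.0001,0],0,0.04],[[0.008,0.0001,0],0,0.04],[[0.007,0.0001,0],0,0.04],[[0.006,0,0],0,0.04],[[0,0,0],0,0.04]]'
python3 - <<'E'
from h import *
o=get_obs(); print(o['ee_pos'],R.from_quat(o['eef_rot']).as_euler('xyz',degrees=True),o["ft_force"],o["finger_gap"])
shot("wrist","w10",(190,0,390,300),2)
E
```

```text
t: 9.35
ee_pos: [0.5885, -0.2573, 0.0597]
eef_rot: [0.714, -0.7, 0.005, -0.006]
ft_force: [-1.0, -0.7, -2.2]
finger_gap: 0.0498
[ 0.5885 -0.2573  0.0597] [-179.0552    0.0935  -88.9111] [-0.9955 -0.7277 -2.2168] 0.04984248774764549
```

View pics/w10.png

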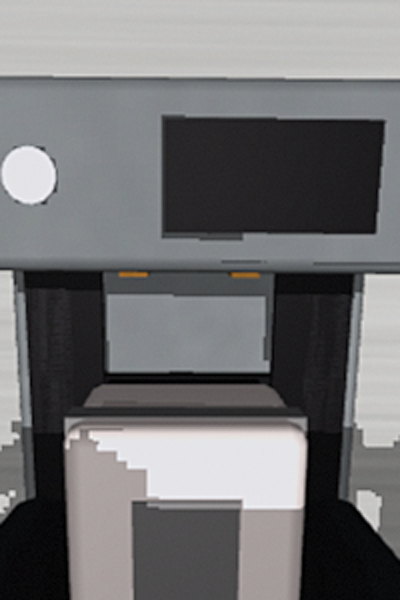

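```bash
python3 -m inch '[[[0.006,0.0001,0],0,0.04],[[0.006,0.0001,0],0,0.04],[[0.005,0.0001,0],0,0.04],[[0.004,0,0],0,0.04],[[0,0,0],0,0.04]]'; python3 -m inch '[[[0.004,0,0],0,0.04],[[0.003,0,0],0,0.04],[[0,0,0],0,0.04]]'; python3 -m inch '[[[0.004,0,0],0,0.04],[[0.004,0,0],0,0.04]]'
```

```text
t: 9.82
ee_pos: [0.6102, -0.2569, 0.0598]
eef_rot: [0.714, -0.7, 0.004, -0.006]
ft_force: [-2.1, 0.3, -1.3]
finger_gap: 0.0496
t: 10.07
ee_pos: [0.6178, -0.2569, 0.0597]
eef_rot: [0.714, -0.701, 0.004, -0.006]
ft_force: [-1.6, 0.7, -1.4]
finger_gap: 0.0499
t: 10.23
ee_pos: [0.6193, -0.2567, 0.0593]
eef_rot: [0.713, -0.701, -0.003, -0.001]
ft_force: [-25.3, -0.2, 10.0]
finger_gap: 0.0496
```

```bash
python3 -m inch '[[[0.003,0,0],0,0.04],[[0,0,0],0,0.04],[[0,0,0],0,0.04]]'
python3 - <<'E'
from h import *
shot("side","s1",(230,110,350,220),6)
shot("wrist","w11",None,1.4)
o=get_obs(); print(o['ee_pos'],R.from_quat(o['eef_rot']).as_euler('xyz',degrees=True),o["ft_force"],o["finger_gap"])
E
```

```text
t: 10.48
ee_pos: [0.619, -0.2569, 0.0596]
eef_rot: [0.713, -0.701, -0.007, 0.002]
ft_force: [-1.6, 0.6, -3.0]
finger_gap: 0.0498
[ 0.619  -0.2569  0.0596] [179.313    0.4218 -89.0292] [-1.5127 -0.1783 -1.0928] 0.04983496842716606
```

View pics/s1.png

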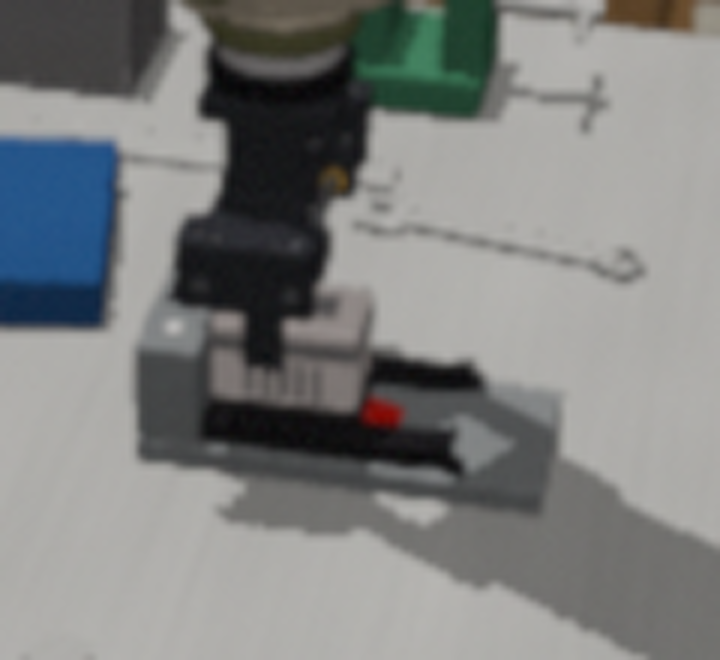

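View pics/w11.png

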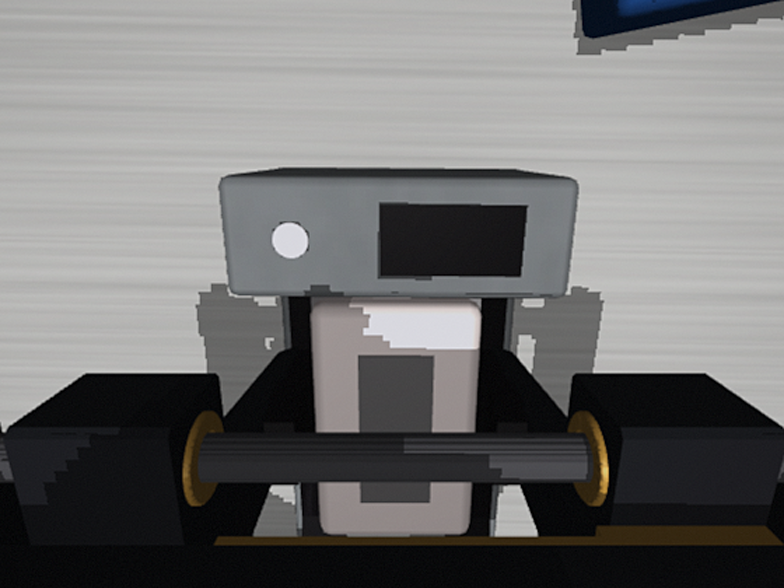

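```bash
python3 -m inch '[[[0.004,0,0],0,0.04],[[0.003,0,0],0,0.04],[[0,0,0],0,0.04],[[0,0,0],0,0.06],[[0,0,0],0,0.07],[[0,0,0],0,0.07],[[0,0,0],0,0.07]]'; python3 -m inch '[[[0,0,0.02],0,0.07],[[0,0,0.03],0,0.07],[[0,0,0.03],0,0.07],[[-0.02,0.01,0.03],0,0.07],[[-0.03,0.02,0.02],0,0.06],[[-0.03,0.02,0],0,0.04],[[-0.03,0.02,0],0,0.02],[[0,0,0],0,0.02]]'
python3 - <<'E'
from h import *
shot("side","s2",(230,110,350,220),6)
shot("wrist","w12",None,1.4)
o=get_obs(); print(o['ee_pos'],R.from_quat(o['eef_rot']).as_euler('xyz',degrees=True),o["ft_force"],o["finger_gap"])
E
```

```text
t: 11.17
ee_pos: [0.6215, -0.2572, 0.0601]
eef_rot: [0.713, -0.701, -0.012, 0.006]
ft_force: [0.1, -0.5, 0.7]
finger_gap: 0.07
t: 11.83
ee_pos: [0.5075, -0.1841, 0.1934]
eef_rot: [0.713, -0.701, -0.011, 0.005]
ft_force: [1.5, -0.3, -0.2]
finger_gap: 0.0456
[ 0.5117 -0.1873  0.1938] [178.9044   0.3274 -89.07  ] [ 0.0725 -1.0515 -0.275 ] 0.0373084981720899
```

View pics/s2.png

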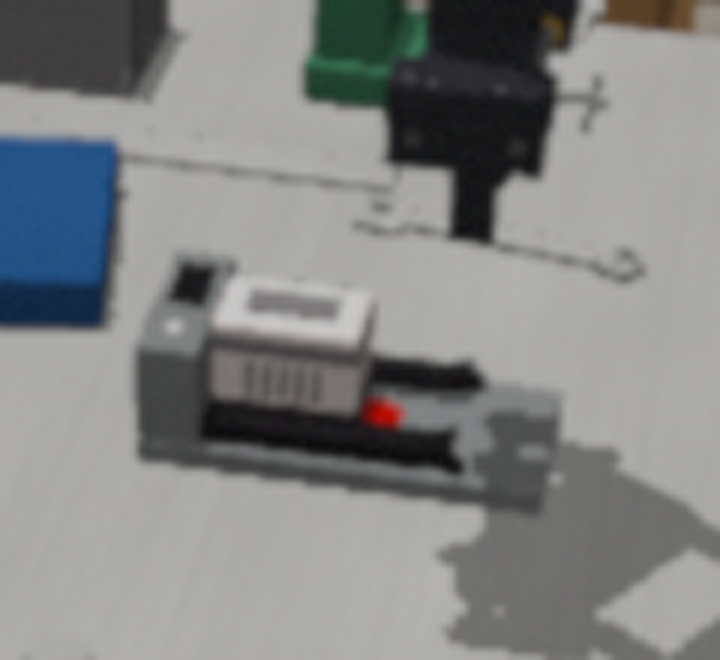

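View pics/w12.png

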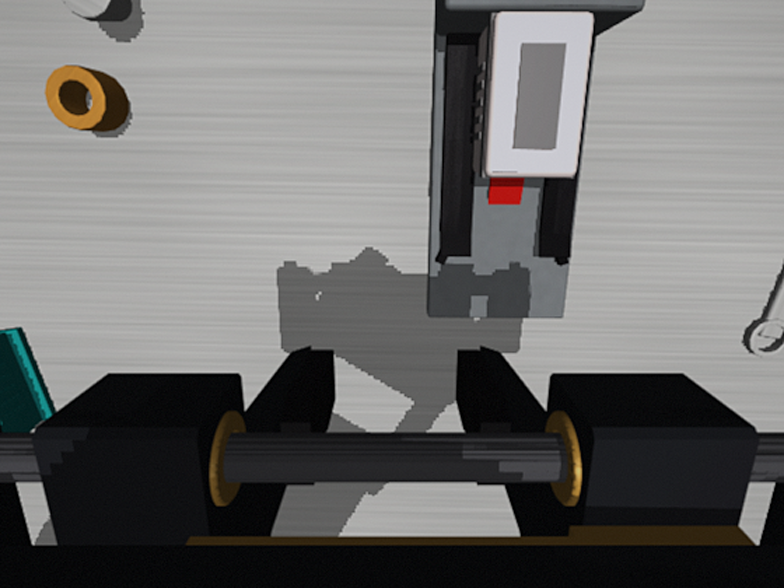

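Run:
```python
from h import *
d=np.load("pics/w12.npz");C=(d["K"],d["R"],d["p"])
im=cv2.imread("pics/w12_full.png");cv2.imwrite("pics/w12z.png",cv2.resize(im[0:160,300:440],None,fx=4,fy=3.7,interpolation=cv2.INTER_CUBIC))
print("head edge",onz(C,np.array([[490,11],[600,8]])/1.4,.075))
print("pack rear",onz(C,np.array([[488,177],[575,177]])/1.4,.080), "pack front",onz(C,np.array([[500,12],[592,13]])/1.4,.080))
print("catch rear/front",onz(C,np.array([[505,180],[505,204]])/1.4,.017))
```

```text
head edge [[ 0.6503 -0.2297  0.075 ]
 [ 0.6524 -0.284   0.075 ]]
pack rear [[ 0.5706 -0.2337  0.08  ]
 [ 0.5713 -0.2803  0.08  ]] pack front [[ 0.6487 -0.2337  0.08  ]
 [ 0.649  -0.2785  0.08  ]]
catch rear/front [[ 0.5654 -0.2571  0.017 ]
 [ 0.5496 -0.2585  0.017 ]]
```

View pics/w12z.png

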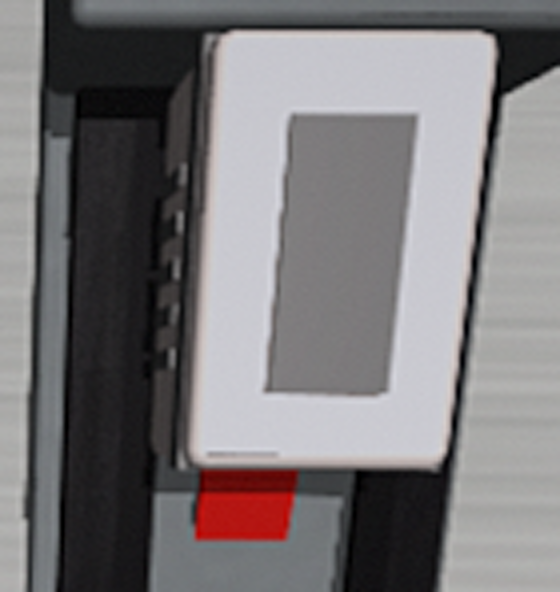

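The pack's rear edge measures x≈0.571 and the head face x≈0.651, which agrees with home. I'll press once on the tail with shut fingers to make sure it's seated.

```bash
python3 -m inch '[[[0,-0.02,-0.02],0,0],[[0,-0.02,-0.03],0,0],[[0,-0.02,-0.03],0,0],[[0.005,-0.006,-0.02],0,0],[[0.01,0,-0.012],0,0],[[0,0,0],0,0],[[0,0,0],0,0]]' 20; python3 -c "
from h import *
o=get_obs(); print(o['ee_pos'],R.from_quat(o['eef_rot']).as_euler('xyz',degrees=True))"
```

```text
t: 12.52
ee_pos: [0.5352, -0.2632, 0.0771]
eef_rot: [0.713, -0.701, -0.002, 0.003]
ft_force: [-0.2, 0.2, 0.1]
finger_gap: 0.0003
[ 0.5352 -0.2632  0.0771] [179.5399  -0.099  -89.0845]
```

```bash
python3 -m inch '[[[0.005,0.002,-0.007],0,0],[[0.007,0.002,-0.007],0,0],[[0.005,0,0],0,0],[[0,0,0],0,0]]'; python3 -m inch '[[[0.004,0,0],0,0],[[0.003,0,0],0,0]]';  python3 -m inch '[[[0.003,0,0],0,0],[[0.003,0,0],0,0]]'
```

```text
t: 12.85
ee_pos: [0.5554, -0.2596, 0.0639]
eef_rot: [0.713, -0.701, -0.0, 0.003]
ft_force: [-0.6, 0.6, 0.2]
finger_gap: 0.0007
t: 13.02
ee_pos: [0.5602, -0.2591, 0.0643]
eef_rot: [0.713, -0.701, -0.003, 0.006]
ft_force: [-27.1, -2.5, 8.1]
finger_gap: 0.0005
t: 13.18
ee_pos: [0.5599, -0.2591, 0.0645]
eef_rot: [0.713, -0.701, -0.01, 0.011]
ft_force: [-16.1, -1.9, 5.0]
finger_gap: 0.0004
```

```bash
python3 -m inch '[[[-0.015,0,0.01],0,0],[[-0.015,0,0.03],0,0],[[0,0.01,0.035],0,0],[[0,0.035,0.03],0,0],[[0,0.04,0.03],0,0],[[0.01,0.04,0.03],0,0],[[0.02,0.04,0.02],0,0],[[0.03,0.03,0.02],0,0]]'; python3 -m inch '[[[0.04,0.02,0],0,0],[[0.04,0.02,0],0,0],[[0.04,0,0],0,0],[[0.04,0,0],0,0]]'
python3 - <<'E'
from h import *
shot("side","s3",(230,110,350,220),6)
o=get_obs(); print(o['ee_pos'],R.from_quat(o['eef_rot']).as_euler('xyz',degrees=True),o["joint_positions"])
E
```

```text
t: 13.85
ee_pos: [0.5743, -0.09, 0.257]
eef_rot: [0.71, -0.704, -0.011, 0.012]
ft_force: [0.8, -0.8, -0.5]
finger_gap: 0.0004
t: 14.18
ee_pos: [0.7304, -0.0437, 0.2688]
eef_rot: [0.712, -0.702, -0.004, 0.007]
ft_force: [0.5, 0.0, -0.0]
finger_gap: 0.0001
[ 0.7377 -0.0441  0.2651] [179.2686  -0.2041 -89.0956] [-0.2171  0.7528  0.5513 -0.0067  1.849   1.3361]
```

View pics/s3.png

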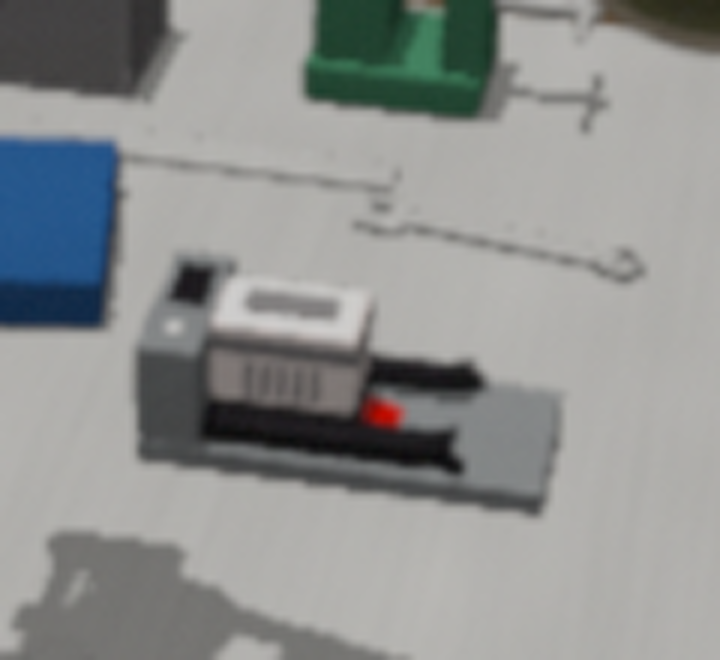

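The pack stays home with the red catch visible at its tail, about (383,413). No tool turn except about z is available, and a vertical tool can't reach under the strap. So I'll test whether running past the reach limit leaves the tool tilted.

```bash
for i in 1 2; do python3 -m inch '[[[0.03,0,0],0,0],[[0.03,0,0],0,0],[[0.03,0,0],0,0],[[0.03,0,0],0,0]]'; python3 -c "
from h import *
o=get_obs(); print(o['ee_pos'],R.from_quat(o['eef_rot']).as_euler('xyz',degrees=True),o['joint_positions'])"; done
```

```text
t: 14.57
ee_pos: [0.8043, -0.0379, 0.2227]
eef_rot: [0.713, -0.701, -0.013, 0.01]
ft_force: [0.6, -0.5, 0.7]
finger_gap: 0.0003
[ 0.8043 -0.0379  0.2227] [178.1425   0.3229 -88.9773] [-0.1931  0.9632  0.2237 -0.0014  1.9876  1.3592]
t: 14.9
ee_pos: [0.8346, -0.0325, 0.1815]
eef_rot: [0.714, -0.7, 0.007, -0.009]
ft_force: [-0.5, 0.9, -0.2]
finger_gap: 0.0005
[ 0.8346 -0.0325  0.1815] [-178.7171    0.2061  -88.9303] [-0.1825  1.0145  0.222   0.0084  1.8838  1.3723]
```

```bash
for i in 1 2; do python3 -m inch '[[[0.03,0,0.03],0,0],[[0.03,0,0.03],0,0],[[0.03,0,0.03],0,0],[[0.03,0,0.03],0,0]]'; python3 -c "
from h import *
o=get_obs(); print(o['ee_pos'],R.from_quat(o['eef_rot']).as_euler('xyz',degrees=True),o['joint_positions'])"; done
```

```text
t: 15.23
ee_pos: [0.8282, -0.027, 0.2477]
eef_rot: [0.713, -0.7, 0.036, -0.037]
ft_force: [0.6, -1.5, 0.1]
finger_gap: 0.0005
[ 0.8282 -0.027   0.2477] [-174.1493    0.0363  -88.9195] [-0.1812  0.9344  0.2213  0.022   1.8859  1.3786]
t: 15.57
ee_pos: [0.8224, -0.0228, 0.3125]
eef_rot: [0.71, -0.697, 0.073, -0.07]
ft_force: [0.7, 0.3, -0.5]
finger_gap: 0.0004
[ 0.8224 -0.0228  0.3125] [-168.3944   -0.3418  -88.9532] [-0.1816  0.8561  0.2215  0.0357  1.864   1.3841]
```

```bash
for i in 1 2; do python3 -m inch '[[[0.04,0,0.02],0,0],[[0.04,0,0.02],0,0],[[0.04,0,0.02],0,0],[[0.04,0,0.02],0,0],[[0.04,0,0.02],0,0],[[0.04,0,0.02],0,0]]'; python3 -c "
from h import *
o=get_obs(); print(o['ee_pos'],R.from_quat(o['eef_rot']).as_euler('xyz',degrees=True),o['joint_positions'])"; done
```

```text
t: 16.07
ee_pos: [0.8596, -0.018, 0.3217]
eef_rot: [0.702, -0.69, 0.128, -0.121]
ft_force: [-0.3, -0.0, 0.4]
finger_gap: 0.0004
[ 0.8596 -0.018   0.3217] [-159.6923   -0.7149  -89.0724] [-0.1739  0.8573  0.2225  0.0546  1.7109  1.3957]
t: 16.57
ee_pos: [0.8992, -0.0143, 0.3237]
eef_rot: [0.691, -0.679, 0.178, -0.17]
ft_force: [-0.5, 0.6, -0.0]
finger_gap: 0.0006
[ 0.8992 -0.0143  0.3237] [-151.4767   -0.8788  -89.2048] [-0.1674  0.8739  0.2226  0.0729  1.552   1.4026]
```

```bash
for i in 1 2 3; do python3 -m inch '[[[0.04,0.005,0.025],0,0],[[0.04,0.005,0.025],0,0],[[0.04,0.005,0.025],0,0],[[0.04,0.005,0.025],0,0],[[0.04,0.005,0.025],0,0],[[0.04,0.005,0.025],0,0],[[0.04,0.005,0.025],0,0]]'; python3 -c "
from h import *
o=get_obs(); print(o['ee_pos'],R.from_quat(o['eef_rot']).as_euler('xyz',degrees=True),o['joint_positions'])"; done
```

```text
t: 17.15
ee_pos: [0.929, 0.0175, 0.3587]
eef_rot: [0.674, -0.662, 0.236, -0.229]
ft_force: [-0.5, 0.2, 0.8]
finger_gap: 0.0004
[0.929  0.0175 0.3587] [-141.6091   -0.9156  -89.2706] [-0.1284  0.8595  0.2222  0.0762  1.3938  1.4367]
t: 17.73
ee_pos: [0.9565, 0.0412, 0.3943]
eef_rot: [0.652, -0.638, 0.292, -0.287]
ft_force: [1.1, -1.2, 0.0]
finger_gap: 0.0004
[0.9565 0.0412 0.3943] [-131.6409   -0.798   -89.1358] [-0.1002  0.8519  0.2223  0.0817  1.227   1.4561]
t: 18.32
ee_pos: [0.9808, 0.0588, 0.4264]
eef_rot: [0.627, -0.611, 0.342, -0.342]
ft_force: [-0.2, -0.4, -0.9]
finger_gap: 0.0006
[0.9808 0.0588 0.4264] [-122.1737   -0.5741  -88.8509] [-0.0804  0.8529  0.2223  0.0913  1.0608  1.4641]
```

```bash
python3 -m inch '[[[0.04,0.005,0.025],0,0],[[0.04,0.005,0.025],0,0],[[0.04,0.005,0.025],0,0],[[-0.02,0.02,0],0,0],[[-0.03,0.02,0],0,0],[[-0.04,0.02,-0.005],0,0],[[-0.04,0.02,-0.005],0,0],[[-0.04,0.02,-0.005],0,0]]'; python3 -m inch '[[[-0.04,0.01,-0.01],0,0],[[-0.04,0.01,-0.01],0,0],[[-0.04,0.01,-0.01],0,0],[[-0.04,0.01,-0.01],0,0],[[-0.04,0.01,-0.01],0,0],[[0,0,0],0,0]]';python3 -c "
from h import *
o=get_obs(); print(o['ee_pos'],R.from_quat(o['eef_rot']).as_euler('xyz',degrees=True),o['joint_positions'])"
```

```text
t: 18.98
ee_pos: [0.8292, 0.1566, 0.4185]
eef_rot: [0.613, -0.6, 0.363, -0.364]
ft_force: [0.7, 0.4, 0.7]
finger_gap: 0.0001
t: 19.48
ee_pos: [0.6263, 0.2093, 0.371]
eef_rot: [0.615, -0.596, 0.362, -0.369]
ft_force: [1.3, -0.4, 1.1]
finger_gap: 0.0003
[0.6263 0.2093 0.371 ] [-117.7718   -0.3274  -88.4266] [ 0.2042  0.2121  1.5493 -0.4957  0.3391  2.1204]
```

```bash
cat > kin.py <<'E'
from h import *
from scipy.optimize import least_squares
D=[([.5497,.0001,.2381],[-.2153,.3812,1.2983,0,1.4636,-.2153]),
([.7377,-.0441,.2651],[-.2171,.7528,.5513,-.0067,1.849,1.3361]),
([.8043,-.0379,.2227],[-.1931,.9632,.2237,-.0014,1.9876,1.3592]),
([.8346,-.0325,.1815],[-.1825,1.0145,.222,.0084,1.8838,1.3723]),
([.8282,-.027,.2477],[-.1812,.9344,.2213,.022,1.8859,1.3786]),
([.8596,-.018,.3217],[-.1739,.8573,.2225,.0546,1.7109,1.3957]),
([.8992,-.0143,.3237],[-.1674,.8739,.2226,.0729,1.552,1.4026]),
([.929,.0175,.3587],[-.1284,.8595,.2222,.0762,1.3938,1.4367]),
([.9565,.0412,.3943],[-.1002,.8519,.2223,.0817,1.227,1.4561]),
([.9808,.0588,.4264],[-.0804,.8529,.2223,.0913,1.0608,1.4641]),
([.6263,.2093,.371],[.2042,.2121,1.5493,-.4957,.3391,2.1204])]
def fk(p,q):
    a1,h,L1,L2,off,d,L3,e=p
    R1=R.from_euler("z",q[0]);Ry=lambda t:R.from_euler("y",t)
    x=np.array([a1,d,h])+Ry(q[1]).apply([0,0,L1])
    F=Ry(q[1]+q[2]); x=x+F.apply([off,0,L2])
    W=F*R.from_euler("z",q[3]*S)*Ry(q[4]); x=x+W.apply([e,0,L3])
    return R1.apply(x), R1*W*R.from_euler("z",S6*q[5])
S=1;S6=1
p0=[0,.3,.4,.4,0,.1,.25,0]
def fit():
    global S
    best=None
    for s in(1,-1):
        S=s
        r=least_squares(lambda p:np.concatenate([fk(p,q)[0]-x for x,q in D]),p0)
        if best is None or r.cost<best[0]: best=(r.cost,s,r.x)
    S=best[1]; return best
B=fit();P=B[2]
if __name__=="__main__":
    print(B,[np.round((fk(P,q)[0]-x)*1000,1) for x,q in D])
    for x,q in D[:1]+D[-1:]: print(R.from_matrix(fk(P,q)[1].as_matrix()).as_matrix().round(3))
    print(R.from_quat(get_obs()["eef_rot"]).as_matrix())
E
python3 kin.py
```

```text
(np.float64(2.1582277523510827e-08), 1, array([-0.0003,  0.1298,  0.5373,  0.351 ,  0.1028,  0.1175,  0.2501,
        0.    ])) [array([ 0., -0.,  0.]), array([0., 0., 0.]), array([-0.,  0., -0.]), array([ 0., -0., -0.]), array([-0.,  0.,  0.]), array([ 0.,  0., -0.]), array([ 0., -0.,  0.]), array([-0. , -0.1, -0.1]), array([ 0. ,  0. , -0.1]), array([-0. ,  0. ,  0.1]), array([-0., -0., -0.])]
[[-1.     0.    -0.001]
 [-0.     1.     0.   ]
 [ 0.001  0.    -1.   ]]
[[-0.027  0.466  0.885]
 [ 1.     0.018  0.022]
 [-0.006  0.885 -0.466]]
[[ 0.0275 -0.4656  0.8846]
 [-0.9996 -0.0178  0.0216]
 [ 0.0057 -0.8848 -0.4659]]
```

```bash
cat > ik.py <<'E'
from kin import *
lo=np.array([-3.11,-.89,.22,-1.42,.17,-2.88]);hi=np.array([3.11,2.33,2.48,4.56,2.85,2.88])
def Rt(A,T):
    A,T=np.radians([A,T]); z=np.array([np.sin(T)*np.cos(A),np.sin(T)*np.sin(A),-np.cos(T)])
    x=np.array([np.sin(A),-np.cos(A),0]); y=np.cross(z,x); return R.from_matrix(np.c_[x,y,z])
flip=R.from_euler("z",np.pi)
def ik(pos,Rg,q0):
    def f(q):
        x,r=fk(P,q); r=r*flip; return np.r_[(x-pos)*10,(r.inv()*Rg).as_rotvec()]
    s=least_squares(f,np.clip(q0,lo+1e-3,hi-1e-3),bounds=(lo,hi)); return s.cost,s.x
if __name__=="__main__":
    rng=np.random.default_rng(0); qn=get_obs()["joint_positions"]
    for pos in([.57,.255,.085],[.50,.255,.10],[.46,.255,.12]):
      for A in(-25,-5,15,25):
        for T in(40,45,50,55,60):
            sols=[]
            for k in range(6):
                q0=qn if k==0 else lo+(hi-lo)*rng.random(6)
                if k>0: q0[0]=rng.uniform(-.3,.8)
                c,q=ik(np.array(pos),Rt(A,T),q0)
                if c<1e-8 and not any(np.allclose(q,s,atol=.02) for s in sols): sols.append(q)
            print(pos,A,T,[s.round(2).tolist() for s in sols])
E
python3 ik.py
```

```text
[0.57, 0.255, 0.085] -25 40 []
[0.57, 0.255, 0.085] -25 45 []
[0.57, 0.255, 0.085] -25 50 []
[0.57, 0.255, 0.085] -25 55 []
[0.57, 0.255, 0.085] -25 60 []
[0.57, 0.255, 0.085] -5 40 [[0.34, 0.55, 1.74, -0.97, 0.33, 2.85]]
[0.57, 0.255, 0.085] -5 45 []
[0.57, 0.255, 0.085] -5 50 [[0.37, 0.59, 1.83, 4.44, 0.36, -2.55]]
[0.57, 0.255, 0.085] -5 55 []
[0.57, 0.255, 0.085] -5 60 [[0.39, 0.65, 1.91, 3.98, 0.57, -2.07]]
[0.57, 0.255, 0.085] 15 40 []
[0.57, 0.255, 0.085] 15 45 []
[0.57, 0.255, 0.085] 15 50 [[0.22, 0.56, 1.92, 2.98, 0.21, -1.44]]
[0.57, 0.255, 0.085] 15 55 [[0.22, 0.59, 1.97, 3.04, 0.37, -1.5]]
[0.57, 0.255, 0.085] 15 60 [[0.21, 0.62, 2.01, 3.06, 0.54, -1.53]]
[0.57, 0.255, 0.085] 25 40 [[0.16, 0.52, 1.82, 0.98, 0.21, 0.39]]
[0.57, 0.255, 0.085] 25 45 [[0.15, 0.54, 1.87, 1.73, 0.2, -0.37]]
[0.57, 0.255, 0.085] 25 50 [[0.14, 0.56, 1.93, 2.26, 0.3, -0.91]]
[0.57, 0.255, 0.085] 25 55 [[0.13, 0.58, 1.98, 2.51, 0.43, -1.16]]
[0.57, 0.255, 0.085] 25 60 [[0.12, 0.62, 2.02, 2.63, 0.58, -1.3]]
[0.5, 0.255, 0.1] -25 40 []
[0.5, 0.255, 0.1] -25 45 [[0.52, 0.53, 1.79, -1.18, 0.67, -2.84]]
[... 1251 characters left out ...]
 2.03, 4.48, 0.44, -2.49]]
[0.46, 0.255, 0.12] -5 55 [[0.5, 0.46, 2.07, 4.23, 0.53, -2.24]]
[0.46, 0.255, 0.12] -5 60 [[0.52, 0.5, 2.11, 4.08, 0.66, -2.06]]
[0.46, 0.255, 0.12] 15 40 []
[0.46, 0.255, 0.12] 15 45 []
[0.46, 0.255, 0.12] 15 50 [[0.29, 0.39, 2.14, 3.23, 0.26, -1.64]]
[0.46, 0.255, 0.12] 15 55 [[0.29, 0.43, 2.19, 3.2, 0.44, -1.61]]
[0.46, 0.255, 0.12] 15 60 [[0.29, 0.48, 2.24, 3.19, 0.62, -1.59]]
[0.46, 0.255, 0.12] 25 40 []
[0.46, 0.255, 0.12] 25 45 [[0.2, 0.36, 2.1, 2.04, 0.19, -0.64]]
[0.46, 0.255, 0.12] 25 50 [[0.19, 0.38, 2.16, 2.49, 0.32, -1.11]]
[0.46, 0.255, 0.12] 25 55 [[0.18, 0.42, 2.21, 2.67, 0.48, -1.3]]
[0.46, 0.255, 0.12] 25 60 [[0.17, 0.47, 2.27, 2.76, 0.66, -1.4]]
```

```bash
cat > path.py <<'E'
from ik import *
def run(wps,q,n=12):
    o=get_obs(); p0=np.array(o["ee_pos"]); z=R.from_quat(o["eef_rot"]).as_matrix()[:,2]
    A0=np.degrees(np.arctan2(z[1],z[0]));T0=np.degrees(np.arccos(-z[2])); print("now",p0,A0,T0)
    cur=(p0,A0,T0)
    for (p,A,T) in wps:
        p=np.array(p);mx=0;m5=9;cm=0
        for s in np.linspace(0,1,n+1)[1:]:
            c,qn=ik(cur[0]+(p-cur[0])*s,Rt(cur[1]+(A-cur[1])*s,cur[2]+(T-cur[2])*s),q)
            mx=max(mx,abs(qn-q).max());q=qn;m5=min(m5,q[4]);cm=max(cm,c)
        cur=(p,A,T);print(p,A,T,"q",q.round(2),"maxstep",round(mx,2),"min q5",round(m5,2),"cost",cm)
if __name__=="__main__":
    q=get_obs()["joint_positions"]
    for A in (25,32,40):
        run([([.60,.21,.37],A,62),([.46,.24,.24],A,62),([.46,.25,.13],A,62),([.46,.25,.13],-5,62),([.565,.235,.088],-5,62),([.565,.30,.088],-5,62)],q)
E
python3 path.py
```

```text
now [0.6263 0.2093 0.371 ] 1.4010172999739234 62.228741615041216
[0.6  0.21 0.37] 25 62 q [-0.    0.15  1.64  0.91  0.5   0.51] maxstep 0.18 min q5 0.29 cost 2.1671958030487716e-24
[0.46 0.24 0.24] 25 62 q [ 0.11  0.14  2.14  2.13  0.34 -0.75] maxstep 0.15 min q5 0.32 cost 4.641433388074907e-28
[0.46 0.25 0.13] 25 62 q [ 0.14  0.46  2.28  2.74  0.71 -1.4 ] maxstep 0.09 min q5 0.36 cost 8.62498721157116e-21
[0.46 0.25 0.13] -5 62 q [ 0.51  0.49  2.12  4.04  0.69 -2.03] maxstep 0.11 min q5 0.65 cost 4.303606947170106e-22
[0.565 0.235 0.088] -5 62 q [ 0.36  0.64  1.96  3.85  0.63 -1.95] maxstep 0.02 min q5 0.63 cost 1.5638351525733273e-19
[0.565 0.3   0.088] -5 62 q [ 0.49  0.67  1.85  4.12  0.62 -2.15] maxstep 0.02 min q5 0.62 cost 1.053177619327258e-18
now [0.6263 0.2093 0.371 ] 1.4010172999739234 62.228741615041216
[0.6  0.21 0.37] 32 62 q [-0.06  0.16  1.62  1.02  0.64  0.33] maxstep 0.23 min q5 0.29 cost 1.8904810466452954e-21
[0.46 0.24 0.24] 32 62 q [ 0.02  0.14  2.13  1.85  0.49 -0.59] maxstep 0.11 min q5 0.49 cost 1.9921771936132987e-19
[0.46 0.25 0.13] 32 62 q [ 0.06  0.46  2.
[... 487 characters left out ...]
216
[0.6  0.21 0.37] 40 62 q [-0.12  0.18  1.59  1.08  0.81  0.19] maxstep 0.29 min q5 0.29 cost 2.524776118486267e-20
[0.46 0.24 0.24] 40 62 q [-0.07  0.15  2.12  1.65  0.66 -0.52] maxstep 0.08 min q5 0.66 cost 7.419653191453379e-19
[0.46 0.25 0.13] 40 62 q [-0.03  0.46  2.26  2.18  0.8  -1.19] maxstep 0.06 min q5 0.66 cost 5.427575731475479e-25
[0.46 0.25 0.13] -5 62 q [ 0.51  0.49  2.12  4.04  0.69 -2.03] maxstep 0.17 min q5 0.65 cost 3.839233653629153e-19
[0.565 0.235 0.088] -5 62 q [ 0.36  0.64  1.96  3.85  0.63 -1.95] maxstep 0.02 min q5 0.63 cost 1.563391892454319e-19
[0.565 0.3   0.088] -5 62 q [ 0.49  0.67  1.85  4.12  0.62 -2.15] maxstep 0.02 min q5 0.62 cost 1.0531809175424399e-18
```

```bash
cat > st.py <<'E'
from h import *
o=get_obs();z=R.from_quat(o["eef_rot"]).as_matrix()
print("pos",o["ee_pos"],"A %.1f T %.1f jawtilt %.1f"%(np.degrees(np.arctan2(z[1,2],z[0,2])),np.degrees(np.arccos(-z[2,2])),np.degrees(np.arcsin(z[2,0]))),"q",o["joint_positions"].round(2),"F",o["ft_force"].round(1))
E
python3 -m inch '[[[0,0,0],2,0],[[0,0,0],3,0],[[0,0,0],3,0],[[0,0,0],3,0],[[-0.005,0,0],4,0],[[-0.005,0,0],4,0],[[-0.005,0,0],4,0],[[-0.005,0,0],4,0]]' >/dev/null; python3 st.py; python3 -m inch '[[[0,0,0],3,0],[[0,0,0],3,0],[[0,0,0],0,0]]' >/dev/null; python3 st.py
```

```text
pos [0.6116 0.2108 0.3716] A 20.9 T 61.9 jawtilt 0.4 q [0.04 0.16 1.61 0.77 0.42 0.68] F [-0.1  0.3 -0.8]
pos [0.613  0.2094 0.3746] A 27.0 T 62.4 jawtilt 0.6 q [-0.02  0.17  1.6   0.94  0.54  0.45] F [-0.1 -0.3  0.1]
```

```bash
python3 -m inch '[[[-0.015,0.004,-0.012],1,0],[[-0.017,0.004,-0.015],1,0],[[-0.017,0.004,-0.015],1,0],[[-0.017,0.004,-0.015],1,0],[[-0.017,0.004,-0.015],0,0],[[-0.017,0.004,-0.015],0,0],[[-0.017,0.004,-0.015],0,0],[[-0.01,0,-0.01],0,0]]' >/dev/null; python3 st.py; python3 -m inch '[[[-0.01,0.003,-0.01],0,0],[[0,0,-0.005],0,0],[[0,0,0],0,0]]' >/dev/null; python3 st.py
python3 - <<'E'
from h import *
shot("wrist","w13",None,1.4)
E
```

```text
pos [0.4856 0.234  0.2629] A 29.6 T 62.6 jawtilt 1.2 q [ 0.02  0.12  2.06  1.73  0.44 -0.44] F [-0.5  0.3  0.4]
pos [0.4726 0.237  0.2446] A 29.4 T 62.1 jawtilt 1.1 q [ 0.04  0.14  2.11  1.88  0.44 -0.6 ] F [ 0.5  0.9 -0.1]
```

View pics/w13.png

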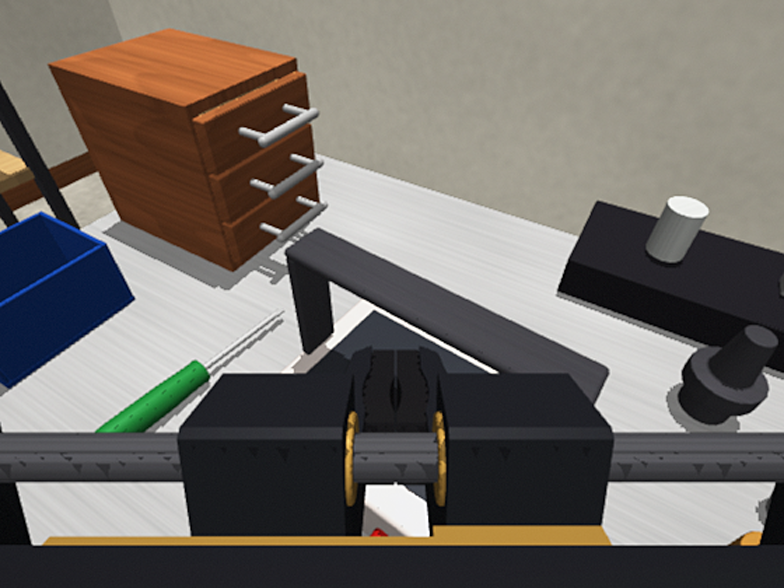

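```bash
python3 -m inch '[[[-0.005,0.001,-0.013],0,0],[[-0.005,0.001,-0.015],0,0],[[-0.004,0,-0.015],0,0],[[0,0,-0.015],0,0],[[0,0,-0.015],0,0],[[0,0,-0.01],0,0],[[0,0,0],-2,0],[[0,0,0],-3,0]]' >/dev/null; python3 st.py; python3 -m inch '[[[0,0,0],-4,0],[[0,0,0],-4,0],[[0,0,0],-4,0],[[0,0,0],-4,0],[[0,0,0],-4,0],[[0,0,0],-3,0],[[0,0,0],-2,0],[[0,0,0],0,0]]' >/dev/null; python3 st.py
python3 - <<'E'
from h import *
shot("wrist","w14",None,1.4)
shot("side","s4",(120,160,400,360),2.8)
E
```

```text
pos [0.464  0.2385 0.163 ] A 24.0 T 62.3 jawtilt 1.3 q [ 0.11  0.36  2.25  2.64  0.59 -1.32] F [ 0.3 -0.1 -0.7]
pos [0.4689 0.2447 0.167 ] A 1.7 T 62.7 jawtilt 0.4 q [ 0.42  0.39  2.14  3.83  0.56 -2.01] F [0.4 0.5 0.3]
```

View pics/w14.png

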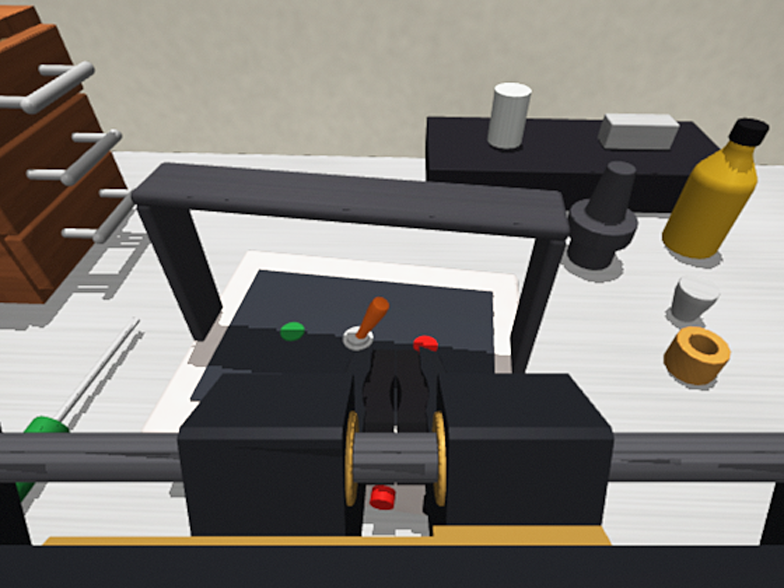

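View pics/s4.png

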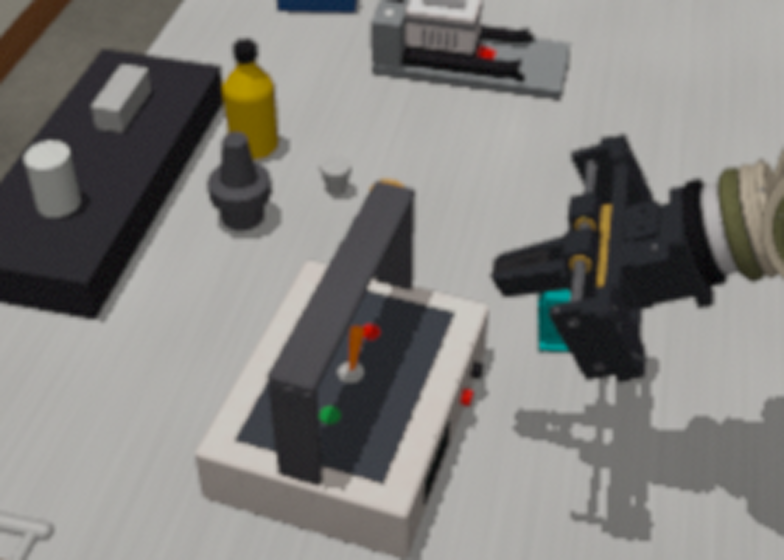

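Run:
```python
from h import *
d=np.load("pics/w14.npz");C=(d["K"],d["R"],d["p"])
print("piv,green,red",onz(C,np.array([[357,339],[292,330],[425,343]])/1.4,.06))
print("tip wr",onz(C,np.array([[379,302]])/1.4,.0975))
s=cam("side")
f=lambda u:np.array(u)/2.8+[120,160]
print("side piv,green,red",onz(s,[f([350,373]),f([328,415]),f([371,331])],.06),"tip",onz(s,[f([357,330])],.0975))
c=cam("scene");f=lambda u:np.array(u)/5+[310,180]
print("scene piv,green,red",onz(c,[f([296,282]),f([375,301]),f([219,261])],.06),"tip",onz(c,[f([281,237])],.0975))
print("strap bottom front edge wr", onz(C,np.array([[200,233],[560,240]])/1.4,.165))
```

```text
piv,green,red [[0.5776 0.2732 0.06  ]
 [0.5839 0.3181 0.06  ]
 [0.5758 0.2279 0.06  ]]
tip wr [[0.5752 0.2578 0.0975]]
side piv,green,red [[0.5746 0.2739 0.06  ]
 [0.5803 0.3178 0.06  ]
 [0.5694 0.2269 0.06  ]] tip [[0.5716 0.2609 0.0975]]
scene piv,green,red [[0.5785 0.2761 0.06  ]
 [0.5822 0.3216 0.06  ]
 [0.5732 0.231  0.06  ]] tip [[0.5766 0.2617 0.0975]]
strap bottom front edge wr [[0.5496 0.34   0.165 ]
 [0.5512 0.1704 0.165 ]]
```

```bash
python3 -m inch '[[[0,-0.005,-0.01],-2,0],[[0,-0.005,-0.013],-2,0],[[0,-0.004,-0.013],-1,0],[[0,-0.003,-0.013],0,0],[[0,0,-0.01],0,0],[[0,0,-0.005],0,0],[[0,0,0],0,0]]' >/dev/null; python3 st.py
```

```text
pos [0.4717 0.2273 0.1031] A -2.6 T 63.1 jawtilt -0.3 q [ 0.41  0.58  2.2   3.74  0.78 -1.79] F [-0.6 -0.4  0.4]
```

```bash
python3 -m inch '[[[0.008,0,-0.003],0,0],[[0.01,0,-0.003],0,0],[[0.01,0,-0.002],0,0],[[0.01,0,0],0,0],[[0.008,0,0],0,0],[[0,0,0],0,0],[[0,0,0],0,0]]' >/dev/null; python3 st.py;  python3 - <<'E'
from h import *
shot("wrist","w15",None,1.4)
shot("side","s5",(180,200,340,350),4)
E
```

```text
pos [0.5252 0.2271 0.0973] A -2.4 T 63.4 jawtilt -0.5 q [ 0.35  0.61  2.09  3.7   0.71 -1.82] F [0.1 0.3 0.6]
```

View pics/w15.png

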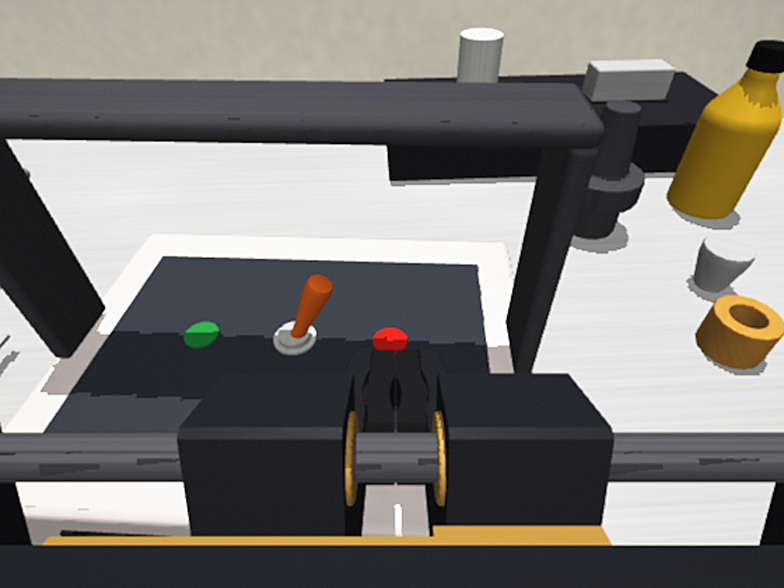

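View pics/s5.png

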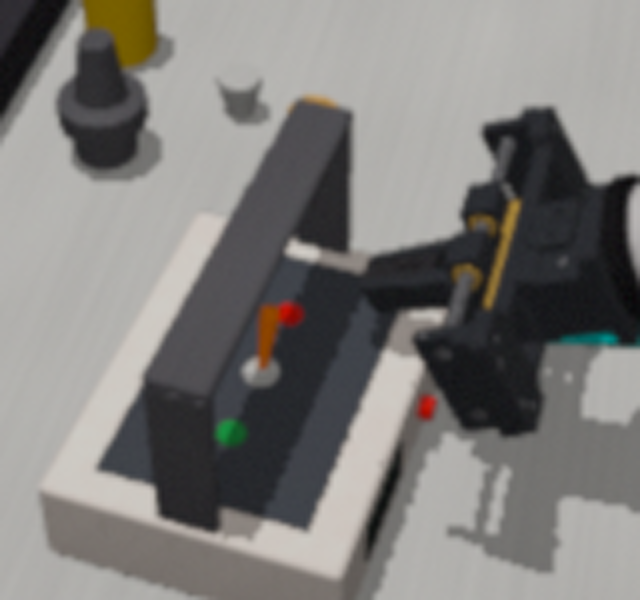

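```bash
python3 -m inch '[[[0.008,0,-0.002],0,0],[[0.01,0,-0.002],0,0],[[0.01,0,-0.001],0,0],[[0.01,0,0],0,0],[[0.006,0,0],0,0],[[0,0,0],0,0],[[0,0,0],0,0]]' >/dev/null; python3 st.py;  python3 - <<'E'
from h import *
shot("wrist","w16",None,1.4)
E
```

```text
pos [0.5731 0.2275 0.0915] A -2.4 T 63.3 jawtilt -0.5 q [ 0.31  0.64  1.98  3.69  0.64 -1.85] F [ 0.1 -0.5 -0.1]
```

View pics/w16.png

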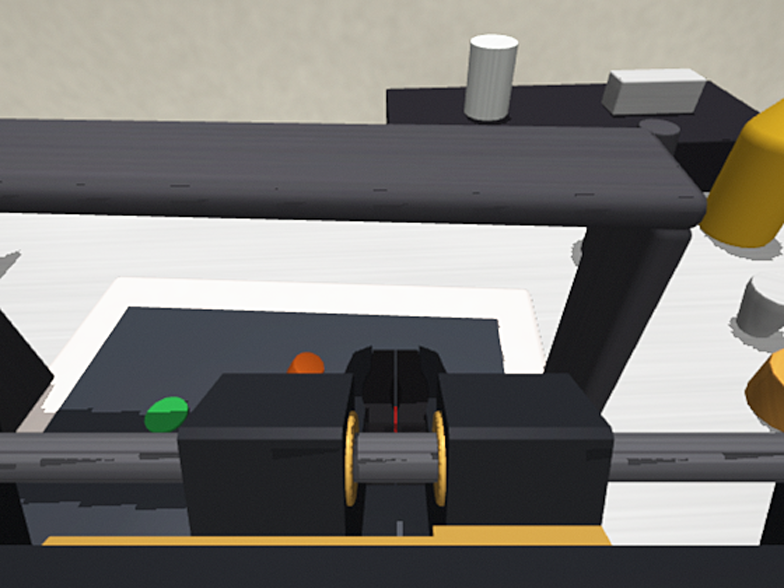

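```bash
python3 -m inch '[[[0.001,0.004,0],0,0],[[0.001,0.005,0],0,0],[[0,0.005,0],0,0],[[0,0.004,0],0,0]]'; python3 st.py; python3 -m inch '[[[0,0.004,0],0,0],[[0,0.004,0],0,0],[[0,0.004,0],0,0]]'; python3 st.py
python3 - <<'E'
from h import *
shot("wrist","w17",None,1.4)
E
```

```text
t: 25.03
ee_pos: [0.5748, 0.2456, 0.0924]
eef_rot: [-0.585, 0.617, -0.378, 0.365]
ft_force: [-2.7, -4.1, 7.4]
finger_gap: 0.0008
pos [0.5748 0.2456 0.0924] A -2.6 T 63.4 jawtilt -0.5 q [ 0.36  0.65  1.95  3.78  0.63 -1.91] F [-2.7 -4.1  7.4]
t: 25.28
ee_pos: [0.5746, 0.2595, 0.0935]
eef_rot: [-0.585, 0.617, -0.379, 0.366]
ft_force: [0.6, -0.5, 0.4]
finger_gap: 0.0006
pos [0.5746 0.2595 0.0935] A -2.5 T 63.6 jawtilt -0.5 q [ 0.39  0.65  1.93  3.83  0.63 -1.95] F [ 0.6 -0.5  0.4]
```

View pics/w17.png

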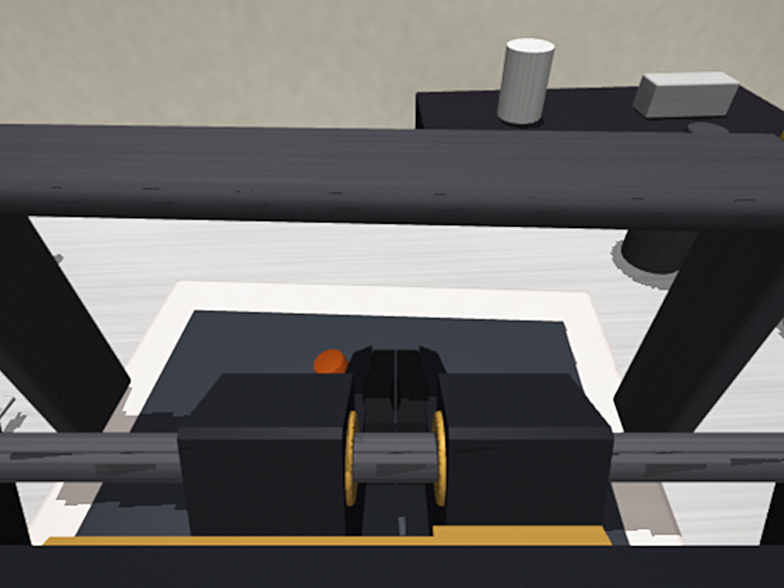

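```bash
python3 -m inch '[[[0,0.004,0],0,0],[[0,0.003,0],0,0],[[0,0,0],0,0]]'; python3 -m inch '[[[0,-0.008,0],0,0],[[0,-0.008,0],0,0],[[-0.01,-0.003,0],0,0],[[-0.02,0,0.003],0,0],[[-0.025,0,0.003],0,0],[[-0.025,0,0.005],0,0],[[-0.02,0,0.01],0,0],[[0,0,0],0,0]]'; python3 st.py
python3 - <<'E'
from h import *
shot("wrist","w18",None,1.4)
shot("side","s6",None,1.4)
E
```

```text
t: 25.58
ee_pos: [0.574, 0.2689, 0.0928]
eef_rot: [-0.586, 0.617, -0.378, 0.366]
ft_force: [-0.6, -0.4, -0.7]
finger_gap: 0.0004
t: 26.25
ee_pos: [0.4707, 0.2483, 0.1132]
eef_rot: [-0.586, 0.617, -0.378, 0.365]
ft_force: [-0.1, 0.9, -0.4]
finger_gap: 0.0006
pos [0.4707 0.2483 0.1132] A -2.5 T 63.4 jawtilt -0.4 q [ 0.47  0.55  2.15  3.85  0.74 -1.87] F [-0.1  0.9 -0.4]
```

View pics/w18.png

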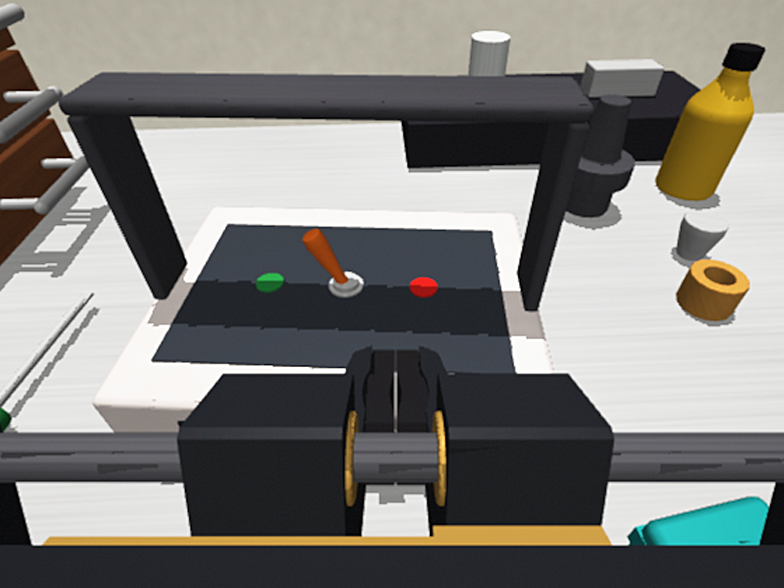

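View pics/s6.png

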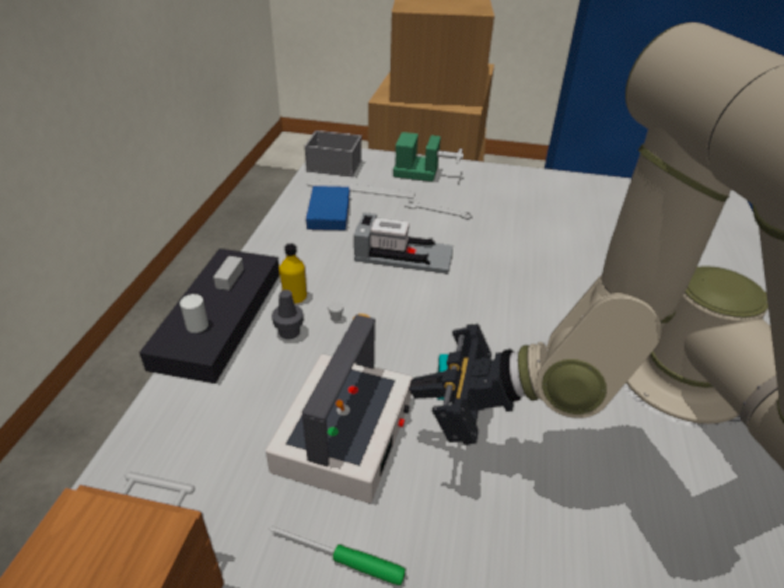

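The toggle at (325,260) now leans to the green dot, and the pack is still home in the side view at (390,235). I'll back clear, take a last check, then hand in.

```bash
python3 -m inch '[[[-0.005,0,0.02],0,0],[[-0.005,0,0.025],0,0],[[0,0,0.02],0,0],[[0,0,0],0,0],[[0,0,0],0,0],[[0,0,0],0,0]]'; python3 st.py
python3 - <<'E'
from h import *
C,im=shot("scene","f1",(140,160,460,300),2.5)
E
```

```text
t: 26.85
ee_pos: [0.4705, 0.2491, 0.1786]
eef_rot: [-0.584, 0.618, -0.379, 0.366]
ft_force: [-1.1, 0.1, -0.5]
finger_gap: 0.0006
pos [0.4705 0.2491 0.1786] A -2.6 T 63.6 jawtilt -0.6 q [ 0.48  0.38  2.09  4.07  0.59 -2.15] F [-1.1  0.1 -0.5]
```

View pics/f1.png

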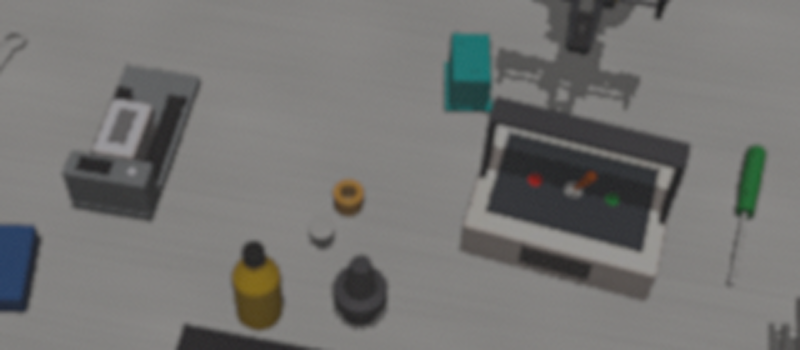

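The scene view shows the pack against the dock head at (122,130), the toggle leaning to green at (588,180), and the other things where they were.

```bash
python3 -c "
from rig import *
print(sign_off())"
```

```text
the job is handed in; nothing more can be done
None
```

I slid the white pack into the dock rails until it met the stop, then flipped the orange toggle to the green-dot side. The job was handed in at about 27 s with the fingers empty and clear of everything.

- **Pack:** it stopped at x ≈ 0.619 under 25 N, within 1 mm of where I expected the stop. A second push of about 27 N on its tail didn't move it. In the pictures its tail measures about 80 mm from the stop face, and the red catch shows right behind it. I judged the catch to be up from that position and the pictures, because its height can't be measured directly.
- **Toggle:** a vertical tool can't get under the strap handle, and the moves allow turns about z only. I ran the arm past its reach so the tool tilted about 62° and pushed the toggle sideways from the −x side. The last wrist, side and scene pictures show it leaning to the green dot.
- **Other things:** I touched none of them, and in the last picture none looks moved. I compared that by eye only.
- **Disagreements:** single-view positions differed by up to about 7 mm between pictures (5 mm for the pack, 7 mm for the dock catch). I used close wrist views for the final alignment.

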